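# Dust the picture ledge and stand the pictures in it

## Robot

A 6-joint arm with a two-finger parallel gripper is mounted at the origin on the work surface. World frame = base frame: x ahead of the robot, y to its left, z up, the work surface at z = 0. Lengths are in m, angles in degrees, forces in N, time in s.
With the tool pointing down it reaches from about 0.3 to 0.75 m from the base axis. Payload 8.5 kg.
Tool frame: the origin (TCP) lies between the finger pads, 19 mm behind the fingertips; this is the grasp point; z points along the fingers, y is the line along which they close (so a half turn about z gives the same grasp; the last joint's range is limited). The gripper opens to 85 mm and grips with 20 to 120 N. Pads are 22 mm wide; open, the fingers measure 114 mm over their backs; the gripper's body (76 mm by 85 mm) begins 54 mm behind the grasp point. The pads swing forward as they close: fully open they stand 13 mm farther back than shut.
Start: joints at [-84.357, 21.807, 74.336, -0, 83.858, -12.336], TCP at [0.17, -0.523, 0.25] pointing down, gripper open.
Joint ranges: [-178.18, 178.18], [-50.72, 133.34], [12.68, 142.11], [-81.47, 261.47], [9.98, 163.14], [-165.26, 165.26]. Speed limits (degrees/s): [136.94, 136.94, 180, 180, 180, 180].

## Interface

Orientations are given as a 3x3 rotation matrix whose columns are the frame's x, y, z axes.
In Python, from rig import observe, get_image, camera_params, close_job gives the robot as it stands.
- The arm moves only by the shell command python3 -m handwheel 'ROWS' [OPENING] [FORCE]. ROWS is JSON, a list of rows, each a list of 2 entries, a list of its own where there are three numbers: the shift along the tool's x, y, z as a fraction of full scale, then the turn, a rotation vector about the tool's x, y, z as a fraction of full scale. In form: [[[dx, dy, dz], [ax, ay, az]], ...]. A call has 1 to 10 rows; each row is the pose to reach, as a shift and turn from the pose commanded when the call began, along the tool's axes at that moment, turning the shorter way round; what a row does not reach only later rows make up. Full scale, the value 1, is 0.5 m for a shift and pi rad for a turn. A row lasts 1/10 s, in which the tool goes at most 50 mm and 8.59 degrees, less where a joint would pass 70% of its speed; a pose out of reach is approached as far as the arm can. A call with a number of a shift or a turn outside -1 to 1 is refused whole. A call with a gripper value outside its range is refused whole. OPENING is the opening, from 0 (shut) to 1 (fully open), set as the call begins (- or left out, the last holds). The fingers move at their own pace and stop on an object; FORCE is the grip in N (left out, the last holds). Time passes only in rows, so rows that repeat a pose let the fingers close. It gives the time, the measured TCP pose, the force, the opening and the grip force at its end, in the units of the state.
- observe(): the state, without advancing time (a new reading comes with each control period).
- get_image(name): name is "side" or "top" or "wrist"; returns (picture, depth): 420x560x3 uint8, red, green, blue; 420x560 float32, m along the optical axis (not along the pixel's ray), 0 where there is no reading.
- camera_params(name): a dict with "K" (3x3 intrinsics, pixels), "R" (3x3) and "t" (3): a world point X has camera coordinates R X + t. Camera axes: x right, y down, z forward; pixel columns grow to the right and rows downward; lengths in m; the calibration is good to about 2 mm. A picture is of the moment at which its call begins: read the wrist's pose just before it. camera_params takes no time and is no camera call; for the wrist camera it gives the pose at the moment of the call.
- close_job(): hands the job in; it is judged then, once.
The state is a dict: "time_s": time; "q": joint angles; "qvel": joint speeds; "joint_efforts": joint torques, N m; "position": TCP position; "tool_rot": TCP orientation; "ft_force": force on the tool from outside, world axes, zero at the start; "wrist_torque": the same for the moment, N m; "grip_width": finger opening in m; "gripper_force": force on a finger pad.
Only numpy, scipy, OpenCV 4.12 (cv2) and the standard library are available. Lean on these libraries where they do the work, as an engineer would, in place of code of your own. Each camera call takes 0.05 s, during which the arm holds its last target. There are 200 camera calls.

## Task

Lift the little bronze mortar off the picture ledge and stand it on the table, then take the brush and dust along the groove in one pass from the ledge's flat end out to the groove's open end, bristles lightly pressed on the ledge all the way, and lay the brush back wholly on the cork mat, lengthwise, bristles down. Then take every picture block out of the storage box and stand it upright in the groove, fully down, print facing the room (away from the robot) and no two touching, and stand the mortar in the middle of the ledge's flat end. Leave the candlestick and the tealight glass where they are.

Things in the scene. Friction and masses are not known exactly. Their poses are not given: they have to be found in the camera images.
- ledge: picture ledge, oak board that stays put: 110 deep (x) x 420 long (y) x 32 high. Origin: centre of its underside. +x points to the room (away from the robot), +y to its flat end. A groove 21 wide, 20 deep, mouth chamfered 3 mm, runs along y on the centre line from y = -210 mm (open end) to +130 mm; from +130 to +210 the top is flat and solid
- groove (a point): middle of the groove's length on the groove's floor, 12 mm above the table; axes as the ledge's; the groove reaches 170 mm either way along y
- groove_open_end (a point): on the ledge's centre line at the open end of the groove, level with the ledge's top (32 mm above the table)
- landing (a point): middle of the ledge's flat end (80 along y x 110 along x), on its top, 32 mm above the table
- box: shallow plywood box, stays put: 212 (x) x 84 (y) x 46 high, floor 6 thick. Origin: centre of its underside. Dividers, tops 36 mm above the table, part it along x into four bays (centres x = -75, -25, +25, +75 mm); each picture block stands alone in a bay, well above the walls. Between neighbours open the fingers no wider than 40 mm
- mat: flat cork mat, stays put: 110 (x) x 170 (y) x 4 thick; origin: centre of its underside on the table
- brush: table brush, 0.13 kg: wooden back 60 wide (x) x 124 long (y), 18 to 36 mm above the origin, over dark bristles 54 x 112. Origin: centre of the underside of the unpressed bristles; z up out of the back. The bristles give way into the back: 1.5 N to start, then 0.5 N per mm, 12 mm at most; they slide easily. Grip across x with the TCP 30 mm above the origin
- mortar: small dark bronze pot with a pestle cast on: belly 53 diameter (15 to 29 mm above the base), rim 45 diameter and 45 high, foot 38, about 0.22 kg. Origin: centre of its underside. The pestle leans out over the rim to the mortar's own +x, tip 74 mm high and 31 mm out; grip the belly across y, TCP about 34 mm above the base. Starts on the ledge over the groove
- picture_a: picture block, a wooden block with a print on one face: 18 thick (x) x 60 wide (y) x 90 high, about 70 g; may be absent. Origin: centre of its underside; z up, x points out of the printed face. Stands in a bay of the box with x along the box's x, within 0.1 rad. Grip the top across x, TCP 12 mm below its top
- picture_a_face (a point): middle of the printed (+x) face of picture_a
- picture_b: picture block, a wooden block with a print on one face: 18 thick (x) x 60 wide (y) x 90 high, about 70 g; may be absent. Origin: centre of its underside; z up, x points out of the printed face. Stands in a bay of the box with x along the box's x, within 0.1 rad. Grip the top across x, TCP 12 mm below its top
- picture_b_face (a point): middle of the printed (+x) face of picture_b
- picture_c: picture block, a wooden block with a print on one face: 18 thick (x) x 60 wide (y) x 76 high, about 59 g; may be absent. Origin: centre of its underside; z up, x points out of the printed face. Stands in a bay of the box with x along the box's x, within 0.1 rad. Grip the top across x, TCP 12 mm below its top
- picture_c_face (a point): middle of the printed (+x) face of picture_c
- picture_d: picture block, a wooden block with a print on one face: 18 thick (x) x 60 wide (y) x 76 high, about 59 g; may be absent. Origin: centre of its underside; z up, x points out of the printed face. Stands in a bay of the box with x along the box's x, within 0.1 rad. Grip the top across x, TCP 12 mm below its top
- picture_d_face (a point): middle of the printed (+x) face of picture_d
- candlestick: brass candlestick with a white candle, foot 84 diameter, 137 high; a bystander to be left alone; origin: centre of its underside
- tealight: tealight in a small glass, 58 diameter x 46 high (the table between it, the mat and the ledge is clear); a bystander to be left alone; origin: centre of its underside

How it is judged:
By the outcome, as a careful person would: the job done as asked, in the order asked, and still so for the second after the job is handed in, with the robot touching nothing.
Of picture_a, picture_b, picture_c, picture_d only 2 to 4 are there at a start; the rules pass over those that are not, and their reading is None.
At some moment in a run one of brush may be knocked a few centimetres aside while the robot is not near it.
It also fails if it takes over 210 s, if anything falls off the work surface, if the arm or the gripper's body presses on something with over 40 N, if the wrist force passes 120 N, or if a joint passes its speed limit or range.

## Working session

There is one attempt and no reset: what is moved stays moved. The work goes in short steps, Python scripts to look and compute and a shell command to move; the robot and the scene stay as the last step left them, time stands still between calls to the robot, and variables do not carry over. Pictures are saved under pics/ and viewed, at most 14 in all, crops included, and the job is handed in when it is done.

```bash
ls; mkdir -p pics; python3 - <<'E'
from rig import *
import cv2,numpy as np
print(observe())
for n in("top","side"):
    p,d=get_image(n); cv2.imwrite(f"pics/{n}0.png",p[:,:,::-1]); np.savez(f"pics/{n}0.npz",p=p,d=d,**camera_params(n))
    c=camera_params(n);print(n,c["K"].round(1).tolist(),(-c["R"].T@c["t"]).round(3),c["R"].round(3).tolist())
E
```

```text
pics
{'time_s': 0.0, 'q': array([-8.43530072e+01,  2.18424567e+01,  7.43846819e+01,  6.23116570e-04,
        8.38585975e+01, -1.23355026e+01]), 'qvel': array([ 0.05950519, -0.01135264,  0.02585084,  0.0531242 , -0.00531722,
        0.01336359]), 'joint_efforts': array([ 1.41780263e-03, -4.48458695e+01, -2.31271845e+01, -1.04697235e-04,
        4.75570632e-03,  5.45100306e-06]), 'position': array([ 0.16977578, -0.5228632 ,  0.24939844]), 'tool_rot': array([[ 9.51151265e-01,  3.08725206e-01, -1.36481561e-04],
       [ 3.08725060e-01, -9.51150155e-01,  1.49017821e-03],
       [ 3.30241117e-04, -1.45952017e-03, -9.99998880e-01]]), 'ft_force': array([ 0.63431093,  0.75758913, -0.08621592]), 'wrist_torque': array([-0.00713563, -0.04551554, -0.00455198]), 'gripper_force': 0.0, 'grip_width': 0.08503516740676771}
top [[536.3, 0.0, 278.1], [0.0, 536.3, 202.0], [0.0, 0.0, 1.0]] [ 0.468 -0.026  1.345] [[-0.027, -1.0, 0.011], [-0.999, 0.026, -0.041], [0.04, -0.012, -0.999]]
side [[524.3, 0.0, 273.3], [0.0, 524.3, 209.7], [0.0, 0.0, 1.0]] [ 0.449 -0.758  0.899] [[0.993, -0.116, -0.009], [-0.093, -0.75, -0.655], [0.069, 0.652, -0.755]]
```

View pics/top0.png

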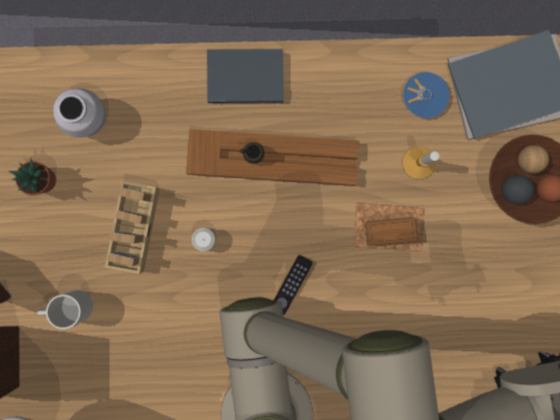

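View pics/side0.png

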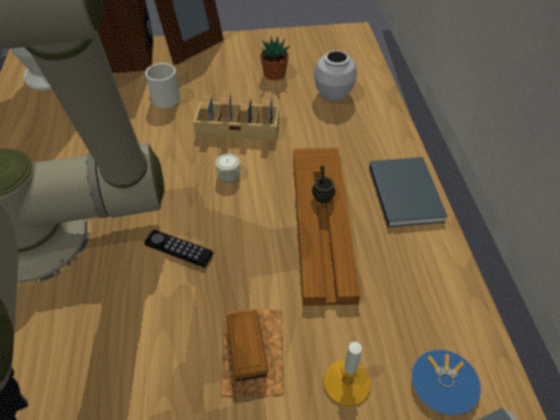

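The top view shows the ledge (cols 187-358, rows 130-185, flat end left) with the mortar at (253,153). The box is at (131,228) with about 4 blocks, the mat and brush at (391,230), the tealight at (203,240) and the candlestick at (420,160). Next I'll measure them from depth.

```bash
cat > h.py <<'E'
import numpy as np,cv2
from rig import *
def cloud(n,save=None):
    p,d=get_image(n);c=camera_params(n)
    if save: cv2.imwrite(save,p[:,:,::-1])
    return conv(p,d,c)
def conv(p,d,c):
    v,u=np.mgrid[:d.shape[0],:d.shape[1]]
    K=c["K"];X=np.stack([(u-K[0,2])/K[0,0]*d,(v-K[1,2])/K[1,1]*d,d],-1)
    W=(X-c["t"])@c["R"]; W[d<=0]=np.nan
    return p,W
def rect(W,m):
    P=W[m][:,:2].astype(np.float32);r=cv2.minAreaRect(P*1000);return np.round(r[0],1),np.round(r[1],1),round(r[2],1),len(P)
def reg(W,x0,x1,y0,y1,z0,z1):
    return (W[...,0]>x0)&(W[...,0]<x1)&(W[...,1]>y0)&(W[...,1]<y1)&(W[...,2]>z0)&(W[...,2]<z1)
E
python3 - <<'E'
from h import *
for n in("top","side"):
    f=np.load(f"pics/{n}0.npz");p,W=conv(f["p"],f["d"],f)
    print(n)
    if n=="top":
        for nm,(u,v) in dict(mort=(253,153),ledge=(200,155),flat2=(320,172),box=(131,228),mat=(362,238),brush=(391,232),table=(300,220),tea=(203,240),candle=(433,157)).items(): print(nm,W[v,u].round(4))
    B=(.2,.7,-.4,.5)
    print("ledge",rect(W,reg(W,.5,.7,-.2,.25,.024,.038)))
    print("mort",rect(W,reg(W,.5,.7,-.2,.2,.042,.1)), np.nanmedian(W[reg(W,.5,.7,-.2,.2,.042,.1)],0).round(4))
    print("boxall",rect(W,reg(W,.25,.6,.22,.5,.04,.05)))
    print("brush",rect(W,reg(W,.3,.55,-.42,-.15,.034,.048)))
    m=reg(W,.3,.55,.22,.5,.06,.12).astype(np.uint8)
    k,l,s,c=cv2.connectedComponentsWithStats(m)
    for i in range(1,k):
        if s[i,4]>5: print("pic",rect(W,l==i),np.nanmax(W[l==i][:,2]).round(4),s[i])
    hh=reg(W,.3,.55,-.42,-.15,.002,.008);print("mat",rect(W,hh))
E
```

```text
top
mort [0.6377 0.0154 0.0772]
ledge [0.6416 0.1466 0.0354]
flat2 [ 0.5928 -0.1467  0.03  ]
box [0.4676 0.326  0.0043]
mat [ 4.270e-01 -2.498e-01  2.000e-04]
brush [ 0.4409 -0.3141  0.0413]
table [ 0.4762 -0.0955  0.0022]
tea [0.4339 0.1426 0.0435]
candle [ 0.6105 -0.3954  0.1341]
ledge (array([634.6, -13.2]), array([384. , 111.2]), 84.6, 5580)
mort (array([640. ,  14.7]), array([49.5, 49.7]), 42.5, 366) [0.6375 0.014  0.0758]
boxall (array([398.4, 356.5]), array([141.5, 387.1]), 60.5, 702)
brush (array([ 442.1, -317. ]), array([ 59.9, 124.5]), 3.9, 1193)
pic (array([546.2, 301. ]), array([60.5, 18. ]), 76.7, 167) 0.1034 [118 193  30   9 167]
pic (array([493.2, 310.3]), array([60.9, 18.8]), 74.4, 231) 0.0889 [116 211  29  14 231]
pic (array([445.3, 324.2]), array([62.4, 18.9]), 80.3, 257) 0.1028 [108 233  31  11 257]
pic (array([394. , 331.1]), array([61.8, 19.4]), 76.0, 250) 0.0881 [108 253  28  14 250]
pic (array([309.2, 462.7]), array([17.8, 64.2]), 0.2, 123) 0.0965 [ 50 293  32  10 123]
mat (array([ 425. , -284.9]), array([269.7, 249.8]), 90.0, 2599)
side
ledge (array([636.4, -12.2]), array([386.7, 110.9]), 84.5, 5265)
mort (array([641.2,  11.2]), array([50.1, 48.6]), 32.5, 497) [0.6398 0.0045 0.0728]
boxall (array([402.9, 354.5]), array([142.9, 384.3]), 61.1, 702)
brush (array([ 443. , -317.9]), array([ 59.8, 124.2]), 4.0, 2078)
pic (array([310.1, 461.5]), array([71.3, 19.9]), 89.8, 147) 0.091 [168  64   9  23 147]
pic (array([447.8, 324.3]), array([69. , 19.3]), 80.7, 232) 0.0987 [221  89  11  27 232]
pic (array([541.6, 300.6]), array([65.8, 15.7]), 89.3, 137) 0.0983 [262  91   7  27 137]
pic (array([396.2, 329.6]), array([63.9, 20.4]), 75.5, 194) 0.0847 [200  94  13  21 194]
pic (array([495.1, 309.1]), array([64.4, 20.3]), 75.2, 184) 0.0855 [240  95  12  23 184]
mat (array([ 425. , -285.4]), array([268.8, 248.7]), 89.6, 2039)
```

```bash
python3 - <<'E'
import cv2
a=cv2.imread("pics/top0.png")[165:290,85:235];b=cv2.imread("pics/side0.png")[80:150,180:300]
c=cv2.resize(a,(600,500),interpolation=cv2.INTER_CUBIC);cv2.imwrite("pics/boxtop.png",c)
cv2.imwrite("pics/boxside.png",cv2.resize(b,(720,420),interpolation=cv2.INTER_CUBIC))
E
```

```text
(no output)
```

View pics/boxside.png

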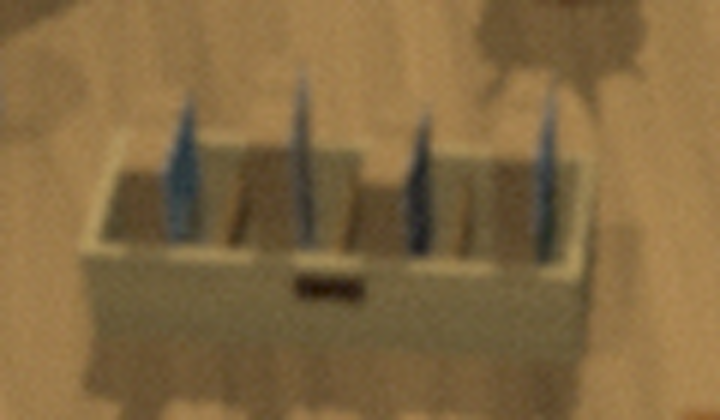

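Each bay holds one block, so all four pictures are present. I'll refit the ledge, box and mat with tighter regions, then look up close from the wrist to tell the print sides.

```bash
python3 - <<'E'
from h import *
for n in("top","side"):
    f=np.load(f"pics/{n}0.npz");p,W=conv(f["p"],f["d"],f)
    print(n)
    print("ledge",rect(W,reg(W,.54,.72,-.24,.22,.024,.038)))
    print("box",rect(W,reg(W,.33,.6,.22,.40,.038,.052)))
    hsv=cv2.cvtColor(p,cv2.COLOR_RGB2HSV)
    M=reg(W,.54,.72,-.24,.22,.008,.022)
    # tealight, candlestick
    print("tea",rect(W,reg(W,.37,.5,.08,.2,.03,.06)));print("candle",rect(W,reg(W,.5,.68,-.45,-.3,.1,.2)))
    # mat edges: colour-texture; print median hsv of mat and table
    t=[(362,238),(365,212),(420,245)] if n=="top" else [(270,330),(228,385),(275,385)]
    for u,v in t: print(p[v-2:v+3,u-2:u+3].mean((0,1)).round(),W[v,u].round(3))
s=observe();c=camera_params("wrist");T=s["tool_rot"]
print("cam in tool",(T.T@(-c["R"].T@c["t"]-s["position"])).round(4),(c["R"]@T).round(3).tolist(),c["K"][0,0])
E
```

```text
top
ledge (array([632.9, -31.2]), array([420.4, 111.2]), 84.6, 6189)
box (array([469.1, 316.7]), array([ 87. , 212.2]), 78.3, 731)
tea (array([435.1, 141.3]), array([56.2, 55.5]), 88.3, 457)
candle (array([ 612. , -397.8]), array([21.4, 21.8]), 51.5, 115)
[135. 100.  71.] [ 0.427 -0.25   0.   ]
[151. 111.  79.] [ 0.492 -0.259  0.004]
[145. 109.  78.] [ 0.406 -0.393  0.008]
side
ledge (array([634.6, -30.8]), array([424.1, 110.9]), 84.5, 6146)
box (array([471.2, 316.2]), array([ 92.9, 212.9]), 78.0, 722)
tea (array([436.7, 139.8]), array([55.4, 61.4]), 16.9, 425)
candle (array([ 612.5, -399.9]), array([21.1, 21. ]), 2.9, 264)
[155. 110.  63.] [ 0.49  -0.282  0.002]
[143. 100.  57.] [ 0.405 -0.379  0.002]
[162. 114.  66.] [ 0.487 -0.39   0.005]
cam in tool [ 7.140e-02  1.000e-04 -1.233e-01] [[0.001, 1.0, -0.001], [-0.96, 0.001, -0.281], [-0.281, 0.001, 0.96]] 348.4628401743097
```

View pics/boxtop.png

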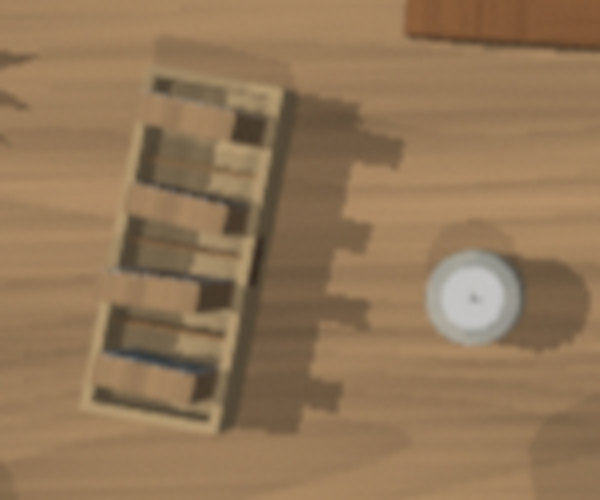

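```bash
cat >> h.py <<'E'
from scipy.spatial.transform import Rotation as Ro
def Rz(a):
    a=np.radians(a);return np.array([[np.cos(a),np.sin(a),0],[np.sin(a),-np.cos(a),0],[0,0,-1.]])
def to(x,y,z,a,s=None):
    """shift,turn (fractions) from measured pose to TCP x,y,z with tool x at world angle a, z down"""
    s=s or observe();T=s["tool_rot"]
    d=T.T@(np.array([x,y,z])-s["position"])/.5;r=Ro.from_matrix(T.T@Rz(a)).as_rotvec()/np.pi
    print("to",d.round(4).tolist(),r.round(4).tolist(),"rows>=%.1f"%max(np.linalg.norm(d)*10,np.linalg.norm(r)*180/8.59))
def L(x,y,yaw=-5.45,c=(.6335,-.031)):
    a=np.radians(yaw);return c[0]+x*np.cos(a)-y*np.sin(a),c[1]+x*np.sin(a)+y*np.cos(a)
E
python3 - <<'E'
from h import *
for n in("top","side"):
    f=np.load(f"pics/{n}0.npz");p,W=conv(f["p"],f["d"],f)
    for a,b in((.05,.072),(.07,.08),(.085,.1),(.095,.12)):
        m=reg(W,.5,.7,-.2,.2,a,b);print(n,a,m.sum(),W[m].mean(0).round(4), rect(W,m)[:2] if m.sum()>4 else "")
print(L(0,.17))
to(.63,.005,.25,-5)
E
```

```text
top 0.05 112 [0.6316 0.0123 0.0623] (array([640. ,  14.7]), array([49.5, 49.7]))
top 0.07 210 [0.6412 0.0143 0.0765] (array([641.5,  14.2]), array([40.6, 41.1]))
top 0.085 17 [0.6395 0.0331 0.0934] (array([639.1,  34.8]), array([20.6,  6.9]))
top 0.095 23 [0.6397 0.0395 0.1018] (array([639.4,  39.2]), array([11.9,  9.6]))
side 0.05 221 [ 0.6383 -0.0008  0.0606] (array([640.4,   5.1]), array([37.2, 51. ]))
side 0.07 225 [0.642  0.0125 0.0756] (array([642.6,  13.6]), array([41.4, 40.1]))
side 0.085 28 [0.6414 0.0314 0.0913] (array([641.7,  30.1]), array([17.7,  7.1]))
side 0.095 22 [0.6407 0.0364 0.1012] (array([640.4,  36.7]), array([9.8, 9.2]))
(np.float64(0.6496461017442722), np.float64(0.13823150829104966))
to [1.2015, -0.7201, 0.0002] [-0.0004, -0.0, 0.1277] rows>=14.0
```

```bash
python3 -c "
from h import *
to(.45,-.30,.27,90)"
```

```text
to [0.6708, -0.2511, -0.0405] [-0.0003, -0.0003, -0.4001] rows>=8.4
```

```bash
python3 -m handwheel '[[[0.67,-0.25,-0.04],[0,0,-0.4]],[[0.67,-0.25,-0.04],[0,0,-0.4]],[[0.67,-0.25,-0.04],[0,0,-0.4]],[[0.67,-0.25,-0.04],[0,0,-0.4]],[[0.67,-0.25,-0.04],[0,0,-0.4]],[[0.67,-0.25,-0.04],[0,0,-0.4]],[[0.67,-0.25,-0.04],[0,0,-0.4]],[[0.67,-0.25,-0.04],[0,0,-0.4]],[[0.67,-0.25,-0.04],[0,0,-0.4]],[[0.67,-0.25,-0.04],[0,0,-0.4]]]' 1
python3 - <<'E'
from h import *
print(observe()["qvel"].round(1))
p,W=cloud("wrist","pics/w_mat.png")
np.savez("pics/w_mat.npz",p=p,W=W)
to(.64,-.0,.27,90)
E
```

```text
time_s: 1.1
position: [0.4501, -0.3003, 0.2696]
tool_rot: [[-0.001, 1.0, -0.001], [1.0, 0.001, 0.001], [0.001, -0.001, -1.0]]
ft_force: [-0.6, -0.4, -1.1]
grip_width: 0.0851
gripper_force: 0.0
[-1.2 -0.2  0.2  0.1  0.1  3.6]
to [0.6019, 0.3794, -0.0005] [-0.0002, -0.0001, -0.0005] rows>=7.1
```

View pics/w_mat.png

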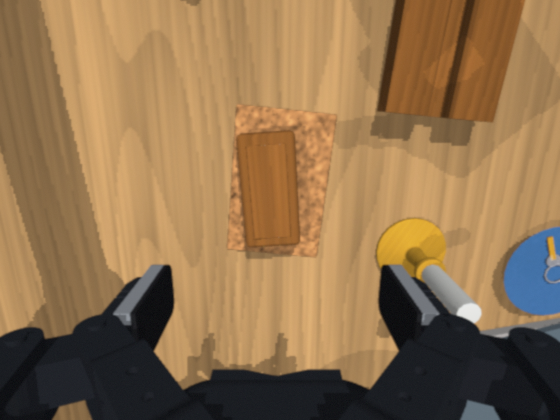

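The wrist view shows the mat with corners at about (237,105), (336,114), (317,256) and (228,249), and the brush on its left part around (268,188). I'll turn these into positions, then go over the mortar.

```bash
cat >> h.py <<'E'
def ray(c,u,v,z):
    d=c["R"].T@np.linalg.solve(c["K"],[u,v,1.]);o=-c["R"].T@c["t"];return o+d*(z-o[2])/d[2]
E
python3 - <<'E'
from h import *
c=camera_params("wrist");f=np.load("pics/w_mat.npz");W=f["W"]
P=np.array([ray(c,u,v,.004)[:2] for u,v in((237,105),(336,114),(317,256),(228,249))])
print(P.round(4));r=cv2.minAreaRect((P*1000).astype(np.float32));print("mat",r)
print("brush",rect(W,reg(W,.3,.55,-.42,-.15,.034,.048)),np.nanmedian(W[reg(W,.3,.55,-.42,-.15,.034,.048)],0))
print("ledge",rect(W,reg(W,.54,.72,-.26,.22,.024,.038)))
print("table z",np.nanmedian(W[200:220,60:200,2]))
E
python3 -m handwheel '[[[0.6,0.38,0],[0,0,0]],[[0.6,0.38,0],[0,0,0]],[[0.6,0.38,0],[0,0,0]],[[0.6,0.38,0],[0,0,0]],[[0.6,0.38,0],[0,0,0]],[[0.6,0.38,0],[0,0,0]],[[0.6,0.38,0],[0,0,0]],[[0.6,0.38,0],[0,0,0]],[[0.6,0.38,0],[0,0,0]],[[0.6,0.38,0],[0,0,0]]]'
python3 - <<'E'
from h import *
p,W=cloud("wrist","pics/w_mort.png")
print("ledge",rect(W,reg(W,.54,.72,-.26,.22,.024,.038)))
for a,b in((.05,.072),(.07,.08),(.085,.1),(.095,.12)):
    m=reg(W,.5,.7,-.2,.2,a,b);print(a,m.sum(),W[m].mean(0).round(4), rect(W,m)[:2] if m.sum()>4 else "")
E
```

```text
[[ 0.4083 -0.2304]
 [ 0.5149 -0.2397]
 [ 0.4998 -0.4065]
 [ 0.3921 -0.3973]]
mat ((453.491455078125, -318.5024719238281), (167.9105224609375, 108.13703918457031), 84.84852600097656)
brush (array([ 442.3, -318. ]), array([ 60. , 123.6]), 3.8, 6410) [ 0.44254096 -0.31269084  0.04068926]
ledge (array([ 619.2, -187.1]), array([110. , 111.7]), 84.6, 11429)
table z -0.0005155552552510453
time_s: 2.15
position: [0.6395, -0.0022, 0.2699]
tool_rot: [[0.003, 1.0, -0.001], [1.0, -0.003, -0.0], [-0.0, -0.001, -1.0]]
ft_force: [0.4, 0.2, 0.4]
grip_width: 0.085
gripper_force: 0.0
ledge (array([633. , -38.4]), array([409.9, 110.3]), 84.7, 31075)
0.05 476 [0.6408 0.0242 0.061 ] (array([641.1,  15.1]), array([51.6, 49.9]))
0.07 1560 [0.6415 0.0132 0.0769] (array([641.6,  14.2]), array([42.4, 42.4]))
0.085 86 [0.6411 0.0291 0.0912] (array([641.1,  33.3]), array([21. ,  7.8]))
0.095 153 [0.6405 0.039  0.1028] (array([640.6,  38.2]), array([10. , 12.3]))
```

View pics/w_mort.png

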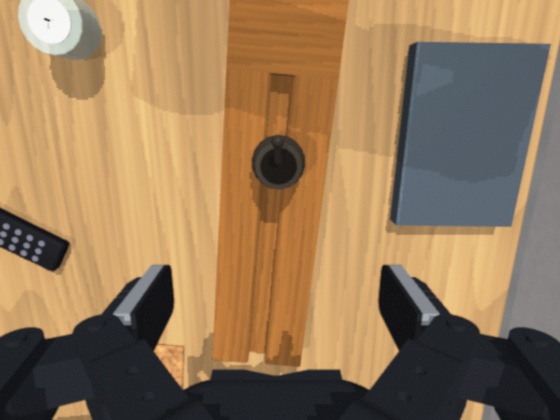

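The mortar is on the groove line at pixel (278,160), which is (0.6415, 0.0142), with the pestle pointing to world +y. I'll grip it at z=0.066.

```bash
python3 -c "
from h import *
to(.6415,.0142,.12,92.5);to(.6415,.0142,.066,92.5)"
```

```text
to [0.0333, 0.0041, 0.3003] [-0.0001, 0.0001, -0.0148] rows>=3.0
to [0.0333, 0.0041, 0.4083] [-0.0001, 0.0001, -0.0148] rows>=4.1
```

```bash
python3 -m handwheel '[[[0.033,0.004,0.1],[0,0,-0.015]],[[0.033,0.004,0.2],[0,0,-0.015]],[[0.033,0.004,0.27],[0,0,-0.015]],[[0.033,0.004,0.33],[0,0,-0.015]],[[0.033,0.004,0.37],[0,0,-0.015]],[[0.033,0.004,0.4],[0,0,-0.015]],[[0.033,0.004,0.407],[0,0,-0.015]],[[0.033,0.004,0.407],[0,0,-0.015]],[[0.033,0.004,0.407],[0,0,-0.015]]]' 1 && python3 -m handwheel '[[[0,0,0],[0,0,0]],[[0,0,0],[0,0,0]],[[0,0,0],[0,0,0]],[[0,0,0],[0,0,0]],[[0,0,0],[0,0,0]],[[0,0,0],[0,0,0]],[[0,0,0],[0,0,0]],[[0,0,0],[0,0,0]]]' 0 40
```

```text
time_s: 3.1
position: [0.6423, 0.0149, 0.0678]
tool_rot: [[-0.046, 0.999, 0.002], [0.999, 0.046, -0.0], [-0.0, 0.002, -1.0]]
ft_force: [0.0, 0.1, 0.1]
grip_width: 0.0856
gripper_force: 0.0
time_s: 3.9
position: [0.6422, 0.0156, 0.0675]
tool_rot: [[-0.047, 0.999, 0.001], [0.999, 0.047, -0.0], [-0.0, 0.001, -1.0]]
ft_force: [-1.8, 0.0, 5.8]
grip_width: 0.0504
gripper_force: 41.2
```

```bash
python3 -m handwheel '[[[0,0,-0.03],[0,0,0]],[[0,0,-0.08],[0,0,0]],[[0,0,-0.14],[0,0,0]],[[0,0,-0.2],[0,0,0]],[[0,0,-0.2],[0,0,0]],[[0,0,-0.2],[0,0,0]]]' && python3 -c "
from h import *
to(.49,-.04,.04,90);print(observe()['gripper_force'])"
```

```text
time_s: 4.5
position: [0.6417, 0.0157, 0.1663]
tool_rot: [[-0.047, 0.999, -0.0], [0.999, 0.047, 0.0], [0.0, -0.0, -1.0]]
ft_force: [0.1, 0.0, -2.0]
grip_width: 0.0506
gripper_force: 42.3
to [-0.0971, -0.3082, 0.2526] [-0.0, -0.0, 0.0149] rows>=4.1
42.295863032341
```

```bash
python3 -m handwheel '[[[-0.03,-0.08,0],[0,0,0]],[[-0.06,-0.18,0],[0,0,0]],[[-0.09,-0.27,0],[0,0,0]],[[-0.097,-0.308,0],[0,0,0]],[[-0.097,-0.308,0.05],[0,0,0]],[[-0.097,-0.308,0.12],[0,0,0]],[[-0.097,-0.308,0.19],[0,0,0]],[[-0.097,-0.308,0.23],[0,0,0]],[[-0.097,-0.308,0.25],[0,0,0]],[[-0.097,-0.308,0.256],[0,0,0]]]' && python3 -m handwheel '[[[0,0,0.002],[0,0,0]],[[0,0,0.004],[0,0,0]],[[0,0,0.006],[0,0,0]],[[0,0,0.006],[0,0,0]],[[0,0,0.006],[0,0,0]]]'
```

```text
time_s: 5.5
position: [0.4897, -0.0398, 0.0372]
tool_rot: [[-0.047, 0.999, -0.003], [0.999, 0.047, 0.001], [0.001, -0.003, -1.0]]
ft_force: [-0.6, -0.3, -1.8]
grip_width: 0.0503
gripper_force: 42.5
time_s: 6.0
position: [0.4905, -0.0401, 0.0358]
tool_rot: [[-0.047, 0.999, 0.001], [0.999, 0.047, -0.0], [-0.0, 0.001, -1.0]]
ft_force: [0.2, 0.0, -1.7]
grip_width: 0.0505
gripper_force: 42.5
```

```bash
python3 -m handwheel '[[[0,0,0.001],[0,0,0]],[[0,0,0.002],[0,0,0]],[[0,0,0.002],[0,0,0]],[[0,0,0.002],[0,0,0]]]'
```

```text
time_s: 6.4
position: [0.4905, -0.0401, 0.0355]
tool_rot: [[-0.047, 0.999, 0.001], [0.999, 0.047, -0.0], [-0.0, 0.001, -1.0]]
ft_force: [-3.4, 0.2, 9.5]
grip_width: 0.0509
gripper_force: 43.8
```

On the table. I'll release it, rise, and go look at the brush.

```bash
python3 -m handwheel '[[[0,0,0],[0,0,0]],[[0,0,0],[0,0,0]],[[0,0,0],[0,0,0]],[[0,0,0],[0,0,0]],[[0,0,-0.05],[0,0,0]],[[0,0,-0.12],[0,0,0]],[[0,0,-0.2],[0,0,0]],[[0,0,-0.3],[0,0,0]],[[0,0,-0.36],[0,0,0]],[[0,0,-0.36],[0,0,0]]]' 1 && python3 -c "
from h import *
to(.445,-.30,.216,94);print(observe()['position'])"
```

```text
time_s: 7.4
position: [0.4917, -0.0404, 0.2185]
tool_rot: [[-0.047, 0.999, 0.008], [0.999, 0.047, -0.003], [-0.003, 0.008, -1.0]]
ft_force: [0.1, -0.0, -1.6]
grip_width: 0.0855
gripper_force: 0.0
to [-0.5142, -0.1178, 0.0056] [0.0024, 0.001, -0.0073] rows>=5.3
[ 0.49173232 -0.04039659  0.21850373]
```

```bash
python3 -m handwheel '[[[-0.514,-0.118,0],[0,0,-0.007]],[[-0.514,-0.118,0],[0,0,-0.007]],[[-0.514,-0.118,0],[0,0,-0.007]],[[-0.514,-0.118,0],[0,0,-0.007]],[[-0.514,-0.118,0],[0,0,-0.007]],[[-0.514,-0.118,0],[0,0,-0.007]],[[-0.514,-0.118,0],[0,0,-0.007]],[[-0.514,-0.118,0],[0,0,-0.007]]]' && python3 - <<'E'
from h import *
p,W=cloud("wrist")
m=reg(W,.3,.58,-.45,-.15,.034,.048)
print("brush",rect(W,m),np.nanmedian(W[m],0))
t,Wt=cloud("top");m=reg(Wt,.4,.55,-.1,.05,.04,.1);print("mortar",rect(Wt,m)[:2],m.sum())
to(.4423,-.318,.034,93.8)
E
```

```text
time_s: 8.2
position: [0.4434, -0.2984, 0.2138]
tool_rot: [[-0.069, 0.998, -0.001], [0.998, 0.069, 0.002], [0.002, -0.001, -1.0]]
ft_force: [-0.2, 0.5, -0.6]
grip_width: 0.0855
gripper_force: 0.0
brush (array([ 469.4, -262.6]), array([252.4, 108.6]), 63.9, 8653) [ 0.44267499 -0.31085682  0.04098259]
mortar (array([489.2, -39.3]), array([42.2, 43.1])) 250
to [-0.0402, -0.0057, 0.3607] [-0.0001, -0.0002, 0.0013] rows>=3.6
```

```bash
python3 -m handwheel '[[[-0.04,-0.005,0.1],[0,0,0]],[[-0.04,-0.005,0.18],[0,0,0]],[[-0.04,-0.005,0.25],[0,0,0]],[[-0.04,-0.005,0.3],[0,0,0]],[[-0.04,-0.005,0.34],[0,0,0]],[[-0.04,-0.005,0.36],[0,0,0]],[[-0.04,-0.005,0.36],[0,0,0]],[[-0.04,-0.005,0.36],[0,0,0]]]' 1 && python3 -m handwheel '[[[0,0,0],[0,0,0]],[[0,0,0],[0,0,0]],[[0,0,0],[0,0,0]],[[0,0,0],[0,0,0]],[[0,0,0],[0,0,0]],[[0,0,0],[0,0,0]],[[0,0,0],[0,0,0]]]' 0 40
```

```text
time_s: 9.1
position: [0.4429, -0.3195, 0.0354]
tool_rot: [[-0.069, 0.998, 0.001], [0.998, 0.069, -0.001], [-0.001, 0.001, -1.0]]
ft_force: [0.0, -0.2, 0.2]
grip_width: 0.0854
gripper_force: 0.0
time_s: 9.8
position: [0.4424, -0.3198, 0.0346]
tool_rot: [[-0.069, 0.998, 0.0], [0.998, 0.069, -0.0], [-0.0, 0.0, -1.0]]
ft_force: [0.8, -1.5, 0.1]
grip_width: 0.059
gripper_force: 50.4
```

```bash
python3 -m handwheel '[[[0,0,-0.03],[0,0,0]],[[0,0,-0.08],[0,0,0]],[[0,0,-0.14],[0,0,0]],[[0,0,-0.2],[0,0,0]],[[0,0,-0.2],[0,0,0]],[[0,0,-0.2],[0,0,0]]]' && python3 -c "
from h import *
x,y=L(0,.165);print(x,y);to(x,y,.13,84.55)"
```

```text
time_s: 10.4
position: [0.442, -0.3194, 0.1342]
tool_rot: [[-0.069, 0.998, -0.0], [0.998, 0.069, 0.0], [0.0, -0.0, -1.0]]
ft_force: [0.2, -0.3, -2.1]
grip_width: 0.059
gripper_force: 50.3
0.6491712163988523 0.13325411098837173
to [0.8746, 0.4755, 0.0086] [-0.0001, -0.0001, 0.0522] rows>=10.0
```

```bash
python3 -m handwheel '[[[0.07,0.04,0],[0,0,0.052]],[[0.16,0.09,0],[0,0,0.052]],[[0.25,0.14,0],[0,0,0.052]],[[0.34,0.19,0],[0,0,0.052]],[[0.43,0.24,0],[0,0,0.052]],[[0.52,0.29,0],[0,0,0.052]],[[0.61,0.335,0],[0,0,0.052]],[[0.7,0.38,0],[0,0,0.052]],[[0.79,0.43,0],[0,0,0.052]],[[0.86,0.465,0],[0,0,0.052]]]' && python3 -c "
from h import *
x,y=L(0,.165);to(x,y,.068,84.55)"
```

```text
time_s: 11.4
position: [0.6446, 0.1274, 0.1323]
tool_rot: [[0.094, 0.996, -0.004], [0.996, -0.094, -0.0], [-0.001, -0.004, -1.0]]
ft_force: [0.3, -0.8, -2.0]
grip_width: 0.0592
gripper_force: 50.1
to [0.0127, 0.0085, 0.1285] [-0.0012, 0.0002, 0.0002] rows>=1.3
```

```bash
python3 -m handwheel '[[[0.013,0.0085,0.0],[0,0,0]],[[0.013,0.0085,0.04],[0,0,0]],[[0.013,0.0085,0.08],[0,0,0]],[[0.013,0.0085,0.11],[0,0,0]],[[0.013,0.0085,0.127],[0,0,0]],[[0.013,0.0085,0.127],[0,0,0]],[[0.013,0.0085,0.127],[0,0,0]]]' && python3 -m handwheel '[[[0,0,0.004],[0,0,0]],[[0,0,0.008],[0,0,0]],[[0,0,0.012],[0,0,0]],[[0,0,0.017],[0,0,0]],[[0,0,0.017],[0,0,0]],[[0,0,0.017],[0,0,0]]]' && python3 -c "
from h import *
x,y=L(0,-.205);to(x,y,.0596,84.55)"
```

```text
time_s: 12.1
position: [0.6496, 0.1311, 0.0711]
tool_rot: [[0.095, 0.995, -0.0], [0.995, -0.095, -0.0], [-0.0, -0.0, -1.0]]
ft_force: [-0.8, 0.1, -2.1]
grip_width: 0.059
gripper_force: 50.2
time_s: 12.7
position: [0.6496, 0.1314, 0.0627]
tool_rot: [[0.094, 0.996, 0.0], [0.996, -0.094, -0.0], [-0.0, 0.0, -1.0]]
ft_force: [-1.1, -0.2, 0.8]
grip_width: 0.0588
gripper_force: 50.4
to [-0.7364, -0.0017, 0.0063] [0.0001, 0.0, 0.0002] rows>=7.4
```

```bash
python3 -m handwheel '[[[0,0,0.003],[0,0,0]],[[0,0,0.005],[0,0,0]],[[0,0,0.005],[0,0,0]]]' && python3 -m handwheel '[[[-0.015,0,0],[0,0,0]],[[-0.045,0,0],[0,0,0]],[[-0.08,0,0],[0,0,0]],[[-0.115,0,0],[0,0,0]],[[-0.15,0,0],[0,0,0]],[[-0.185,-0.001,0],[0,0,0]],[[-0.22,-0.001,0],[0,0,0]],[[-0.25,-0.001,0],[0,0,0]],[[-0.26,-0.001,0],[0,0,0]]]'  && python3 -c "
from h import *
x,y=L(0,-.205);to(x,y,.0596,84.55)"
```

```text
time_s: 13.0
position: [0.6497, 0.1314, 0.0601]
tool_rot: [[0.094, 0.996, 0.0], [0.996, -0.094, 0.0], [0.0, 0.0, -1.0]]
ft_force: [0.8, 1.0, 3.1]
grip_width: 0.0588
gripper_force: 50.5
time_s: 13.9
position: [0.6367, 0.0001, 0.06]
tool_rot: [[0.096, 0.995, -0.0], [0.995, -0.096, -0.0], [-0.0, 0.0, -1.0]]
ft_force: [1.0, 0.9, 2.7]
grip_width: 0.0589
gripper_force: 50.6
to [-0.4725, 0.0001, 0.001] [0.0, 0.0001, -0.0004] rows>=4.7
```

```bash
python3 -m handwheel '[[[-0.02,0,0],[0,0,0]],[[-0.05,0,0],[0,0,0]],[[-0.085,0,0],[0,0,0]],[[-0.12,0,0],[0,0,0]],[[-0.155,0,0],[0,0,0]],[[-0.19,0,0],[0,0,0]],[[-0.22,0,0],[0,0,0]],[[-0.24,0,0],[0,0,0]]]' && python3 -m handwheel '[[[-0.02,0,0],[0,0,0]],[[-0.05,0,0],[0,0,0]],[[-0.085,0,0],[0,0,0]],[[-0.12,0,0],[0,0,0]],[[-0.155,0,0],[0,0,0]],[[-0.19,0,0],[0,0,0]],[[-0.22,0,0],[0,0,0]],[[-0.24,0,0],[0,0,0]],[[-0.24,0,0],[0,0,0]]]' && python3 -c "
from h import *
x,y=L(0,-.21);to(x,y,.0596,84.55)"
```

```text
time_s: 14.7
position: [0.6253, -0.1191, 0.06]
tool_rot: [[0.095, 0.995, -0.0], [0.995, -0.095, -0.0], [-0.0, -0.0, -1.0]]
ft_force: [-0.5, 2.5, 2.7]
grip_width: 0.0589
gripper_force: 50.6
time_s: 15.6
position: [0.6139, -0.2387, 0.06]
tool_rot: [[0.096, 0.995, 0.0], [0.995, -0.096, -0.001], [-0.001, 0.0, -1.0]]
ft_force: [-0.7, -1.5, 2.0]
grip_width: 0.0593
gripper_force: 50.6
to [-0.0027, -0.0004, 0.0007] [0.0001, 0.0003, -0.0003] rows>=0.0
```

```bash
python3 -m handwheel '[[[0,0,-0.05],[0,0,0]],[[0,0,-0.12],[0,0,0]],[[0,0,-0.15],[0,0,0]],[[0,0,-0.15],[0,0,0]],[[0,0,-0.15],[0,0,0]]]' && python3 -c "
from h import *
to(.4535,-.3185,.0346,84.85)"
```

```text
time_s: 16.1
position: [0.6137, -0.2363, 0.1338]
tool_rot: [[0.094, 0.996, -0.002], [0.996, -0.094, 0.001], [0.001, -0.002, -1.0]]
ft_force: [-0.2, -0.0, -1.4]
grip_width: 0.0591
gripper_force: 50.2
to [-0.194, -0.3032, 0.1988] [-0.0006, -0.0002, -0.0013] rows>=4.1
```

```bash
python3 -m handwheel '[[[-0.05,-0.08,0],[0,0,0]],[[-0.1,-0.16,0],[0,0,0]],[[-0.15,-0.24,0],[0,0,0]],[[-0.194,-0.303,0],[0,0,0]],[[-0.194,-0.303,0.06],[0,0,0]],[[-0.194,-0.303,0.12],[0,0,0]],[[-0.194,-0.303,0.17],[0,0,0]],[[-0.194,-0.303,0.19],[0,0,0]],[[-0.194,-0.303,0.19],[0,0,0]]]' && python3 -m handwheel '[[[0,0,0.003],[0,0,0]],[[0,0,0.006],[0,0,0]],[[0,0,0.009],[0,0,0]],[[0,0,0.009],[0,0,0]],[[0,0,0.009],[0,0,0]]]'
```

```text
time_s: 17.0
position: [0.4535, -0.3183, 0.0382]
tool_rot: [[0.094, 0.996, -0.003], [0.996, -0.094, 0.003], [0.003, -0.003, -1.0]]
ft_force: [0.0, -0.4, -1.0]
grip_width: 0.059
gripper_force: 50.2
time_s: 17.5
position: [0.4544, -0.3193, 0.036]
tool_rot: [[0.094, 0.996, 0.001], [0.996, -0.094, -0.001], [-0.001, 0.001, -1.0]]
ft_force: [1.6, 0.5, 1.1]
grip_width: 0.0589
gripper_force: 50.3
```

```bash
python3 -m handwheel '[[[0,0,0.001],[0,0,0]],[[0,0,0.001],[0,0,0]],[[0,0,0.001],[0,0,0]],[[0,0,0.001],[0,0,0]],[[0,0,0.001],[0,0,0]],[[0,0,-0.05],[0,0,0]],[[0,0,-0.12],[0,0,0]],[[0,0,-0.2],[0,0,0]],[[0,0,-0.3],[0,0,0]],[[0,0,-0.4],[0,0,0]]]' 1 && python3 - <<'E'
from h import *
p,W=cloud("wrist","pics/w_mat2.png")
m=reg(W,.3,.54,-.45,-.2,.034,.048);print("brush",rect(W,m),np.nanmedian(W[m],0))
to(.455,.05,.27,77);to(.455,.31,.27,77)
E
```

```text
time_s: 18.5
position: [0.4538, -0.3188, 0.2374]
tool_rot: [[0.094, 0.996, -0.0], [0.996, -0.094, 0.0], [0.0, -0.0, -1.0]]
ft_force: [0.9, -1.2, 0.4]
grip_width: 0.085
gripper_force: 0.0
brush (array([ 458.4, -320.4]), array([122.2,  60. ]), 84.5, 2069) [ 0.452703   -0.28875274  0.047093  ]
to [0.7373, -0.0706, -0.0554] [0.0035, 0.0028, 0.0422] rows>=7.4
to [1.2549, -0.1195, -0.0607] [0.0035, 0.0028, 0.0422] rows>=12.6
```

View pics/w_mat2.png

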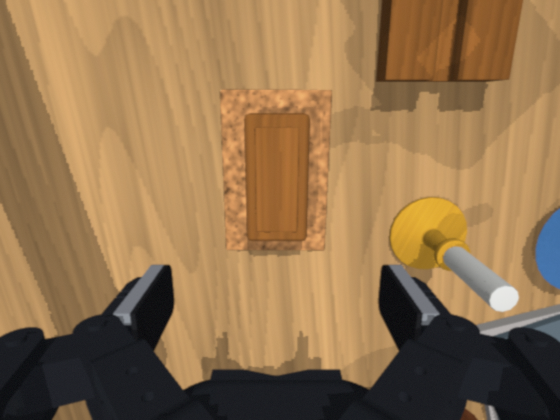

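The brush lies wholly on the mat, lengthwise (pixels 245-308 x 113-242 inside mat 222-330 x 90-248). Next, the box.

```bash
python3 -m handwheel '[[[0.08,-0.01,-0.02],[0,0,0.02]],[[0.17,-0.02,-0.04],[0,0,0.04]],[[0.27,-0.03,-0.06],[0,0,0.042]],[[0.37,-0.035,-0.06],[0,0,0.042]],[[0.47,-0.045,-0.06],[0,0,0.042]],[[0.57,-0.055,-0.06],[0,0,0.042]],[[0.67,-0.065,-0.06],[0,0,0.042]],[[0.77,-0.073,-0.06],[0,0,0.042]],[[0.87,-0.083,-0.06],[0,0,0.042]],[[0.96,-0.092,-0.06],[0,0,0.042]]]' && python3 -m handwheel '[[[0.08,0,0],[0,0,0]],[[0.16,0.01,0],[0,0,0]],[[0.22,0.015,0],[0,0,0]],[[0.24,0.015,0],[0,0,0]],[[0.24,0.015,0],[0,0,0]],[[0.24,0.015,0],[0,0,0]]]' && python3 - <<'E'
from h import *
p,W=cloud("wrist","pics/w_box.png")
m=reg(W,.36,.6,.22,.42,.065,.12).astype(np.uint8)
k,l,s,c=cv2.connectedComponentsWithStats(m)
for i in range(1,k):
    if s[i,4]>5:
        P=W[l==i];h=np.median(P[P[:,2]>np.percentile(P[:,2],60)][:,2]);mm=(l==i)&(W[...,2]>h-.006)
        print("pic",rect(W,mm),h.round(4),s[i])
print("box",rect(W,reg(W,.33,.6,.22,.40,.038,.052)))
E
```

```text
time_s: 19.55
position: [0.4532, 0.1652, 0.2655]
tool_rot: [[0.224, 0.974, 0.0], [0.974, -0.224, 0.0], [0.0, 0.0, -1.0]]
ft_force: [0.9, -0.5, -0.6]
grip_width: 0.0853
gripper_force: 0.0
time_s: 20.15
position: [0.4877, 0.2774, 0.2654]
tool_rot: [[0.225, 0.974, -0.0], [0.974, -0.225, -0.0], [-0.001, -0.0, -1.0]]
ft_force: [-0.5, -0.6, -0.2]
grip_width: 0.0852
gripper_force: 0.0
pic (array([547.5, 301.1]), array([60. , 18.9]), 75.7, 1649) 0.0963 [ 322  109   31   74 1926]
pic (array([446. , 323.7]), array([60. , 18.8]), 80.6, 1653) 0.0961 [ 199  110   35   74 1950]
pic (array([494.1, 310. ]), array([60. , 18.6]), 74.6, 1446) 0.0823 [ 263  113   24   70 1458]
pic (array([395. , 330.8]), array([59.8, 19.4]), 76.0, 1577) 0.0821 [ 146  116   31   69 1815]
box (array([470.3, 316.1]), array([ 87. , 212.7]), 78.5, 4243)
```

View pics/w_box.png

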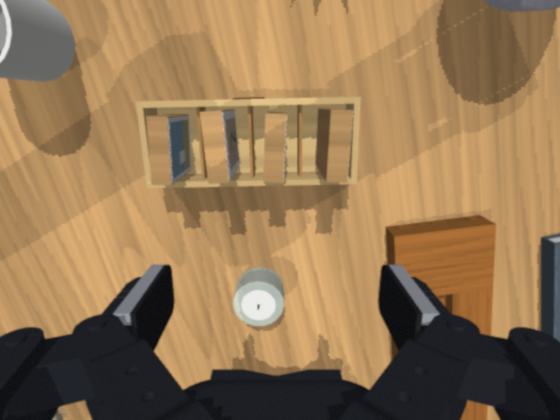

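All four prints face +x (blue on the right sides of the blocks at (180,148) and (230,145)), so no turning is needed. First block: the tall one at (0.5475, 0.301).

```bash
python3 -c "
from h import *
to(.5475,.3011,.084,75.7)"
```

```text
to [0.0736, 0.1056, 0.3632] [-0.0, 0.0001, 0.007] rows>=3.9
```

```bash
python3 -m handwheel '[[[0.074,0.106,0],[0,0,0.007]],[[0.074,0.106,0.05],[0,0,0.007]],[[0.074,0.106,0.14],[0,0,0.007]],[[0.074,0.106,0.22],[0,0,0.007]],[[0.074,0.106,0.29],[0,0,0.007]],[[0.074,0.106,0.33],[0,0,0.007]],[[0.074,0.106,0.355],[0,0,0.007]],[[0.074,0.106,0.365],[0,0,0.007]],[[0.074,0.106,0.365],[0,0,0.007]],[[0.074,0.106,0.365],[0,0,0.007]]]' 0.44 && python3 -m handwheel '[[[0,0,0],[0,0,0]],[[0,0,0],[0,0,0]],[[0,0,0],[0,0,0]],[[0,0,0],[0,0,0]],[[0,0,0],[0,0,0]],[[0,0,0],[0,0,0]]]' 0 40 && python3 -m handwheel '[[[0,0,-0.02],[0,0,0]],[[0,0,-0.07],[0,0,0]],[[0,0,-0.14],[0,0,0]],[[0,0,-0.2],[0,0,0]],[[0,0,-0.25],[0,0,0]],[[0,0,-0.25],[0,0,0]],[[0,0,-0.25],[0,0,0]]]' && python3 -c "
from h import *
x,y=L(0,-.165);print(x,y);to(x,y,.21,84.6)"
```

```text
time_s: 21.2
position: [0.5485, 0.3024, 0.0843]
tool_rot: [[0.246, 0.969, 0.002], [0.969, -0.246, 0.001], [0.001, 0.002, -1.0]]
ft_force: [-0.3, -0.3, 0.3]
grip_width: 0.0374
gripper_force: 0.0
time_s: 21.8
position: [0.5484, 0.3026, 0.0841]
tool_rot: [[0.246, 0.969, 0.002], [0.969, -0.246, 0.001], [0.001, 0.002, -1.0]]
ft_force: [-0.9, -0.8, 5.6]
grip_width: 0.0177
gripper_force: 40.3
time_s: 22.5
position: [0.5477, 0.3024, 0.2081]
tool_rot: [[0.246, 0.969, 0.0], [0.969, -0.246, 0.0], [0.0, 0.0, -1.0]]
ft_force: [0.8, -0.7, -0.9]
grip_width: 0.0172
gripper_force: 39.5
0.6178287836011476 -0.19525411098837173
to [-0.9302, 0.3808, -0.0039] [0.0, -0.0, -0.0491] rows>=10.1
```

```bash
python3 -m handwheel '[[[-0.06,0.025,0],[0,0,-0.01]],[[-0.15,0.061,0],[0,0,-0.02]],[[-0.24,0.098,0],[0,0,-0.03]],[[-0.33,0.135,0],[0,0,-0.04]],[[-0.42,0.172,0],[0,0,-0.049]],[[-0.51,0.209,0],[0,0,-0.049]],[[-0.6,0.246,0],[0,0,-0.049]],[[-0.69,0.282,0],[0,0,-0.049]],[[-0.78,0.319,0],[0,0,-0.049]],[[-0.86,0.352,0],[0,0,-0.049]]]' && python3 -m handwheel '[[[-0.04,0.005,0],[0,0,0]],[[-0.06,0.016,0],[0,0,0]],[[-0.06,0.016,0],[0,0,0]],[[-0.06,0.016,0],[0,0,0]]]' && python3 - <<'E'
from h import *
x,y=L(0,-.165);to(x,y,.09,84.6)
p,W=cloud("wrist","pics/w_ins.png");print("ledge",rect(W,reg(W,.54,.72,-.26,.22,.024,.037)))
# groove centre line from low points between ledge edges
m=reg(W,.54,.72,-.18,.08,.008,.02);P=W[m];
from numpy import cos,sin,radians as r
d=P[:,:2]-np.array([.6335,-.031]);lx=d[:,0]*cos(r(-5.45))+d[:,1]*sin(r(-5.45));k=abs(lx)<.02;print("groove lx",np.percentile(lx[k],[2,50,98]).round(4),k.sum())
p,W=cloud("side","pics/s_ins.png")
E
```

```text
time_s: 23.5
position: [0.6122, -0.1599, 0.2063]
tool_rot: [[0.095, 0.995, -0.003], [0.995, -0.095, 0.001], [0.001, -0.003, -1.0]]
ft_force: [1.2, 0.5, 0.1]
grip_width: 0.0176
gripper_force: 39.5
time_s: 23.9
position: [0.6179, -0.1867, 0.2077]
tool_rot: [[0.093, 0.996, -0.001], [0.996, -0.093, 0.001], [0.001, -0.001, -1.0]]
ft_force: [-0.9, 0.0, 0.1]
grip_width: 0.0175
gripper_force: 39.5
to [-0.0173, 0.0016, 0.2354] [-0.0003, -0.0003, 0.0003] rows>=2.4
ledge (array([ 623.4, -139.9]), array([202.9, 110.4]), 84.8, 24825)
groove lx [-0.0101  0.0002  0.0105] 4356
```

View pics/w_ins.png

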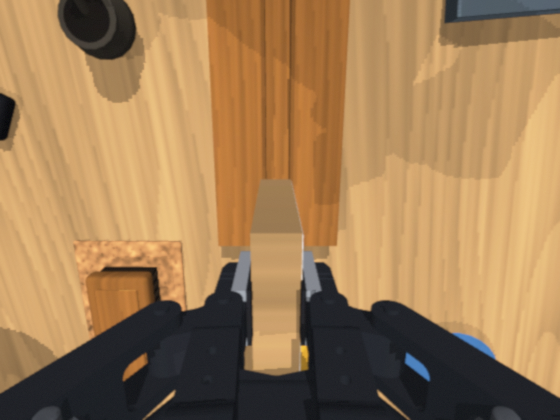

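The block (pixel 277,270) is lined up with the groove, whose centre is within 0.2 mm of my model. Now I'll insert it. The brush near (120,320) needs a check afterwards.

```bash
python3 -m handwheel '[[[-0.017,0.0016,0],[0,0,0]],[[-0.017,0.0016,0.04],[0,0,0]],[[-0.017,0.0016,0.09],[0,0,0]],[[-0.017,0.0016,0.13],[0,0,0]],[[-0.017,0.0016,0.16],[0,0,0]],[[-0.017,0.0016,0.18],[0,0,0]],[[-0.017,0.0016,0.195],[0,0,0]],[[-0.017,0.0016,0.21],[0,0,0]],[[-0.017,0.0016,0.22],[0,0,0]],[[-0.017,0.0016,0.226],[0,0,0]]]' && python3 -m handwheel '[[[0,0,0.003],[0,0,0]],[[0,0,0.006],[0,0,0]],[[0,0,0.008],[0,0,0]],[[0,0,0.008],[0,0,0]]]'; python3 - <<'E'
from h import *
to(*L(0,-.165),.09,84.6)
p,W=cloud("top","pics/t1.png");m=reg(W,.3,.55,-.45,-.15,.032,.05);print("brush",rect(W,m))
E
```

```text
time_s: 25.0
position: [0.6179, -0.1968, 0.0949]
tool_rot: [[0.094, 0.996, 0.0], [0.996, -0.094, -0.0], [-0.0, 0.0, -1.0]]
ft_force: [0.3, 0.3, -1.3]
grip_width: 0.0172
gripper_force: 39.5
time_s: 25.4
position: [0.6179, -0.1968, 0.0911]
tool_rot: [[0.094, 0.996, 0.0], [0.996, -0.094, -0.0], [-0.0, 0.0, -1.0]]
ft_force: [0.1, -0.2, -0.9]
grip_width: 0.0174
gripper_force: 39.5
to [0.0031, -0.0004, 0.0022] [0.0, 0.0, -0.0001] rows>=0.0
brush (array([ 453.7, -316.6]), array([125.5,  59.8]), 84.5, 1227)
```

```bash
python3 -m handwheel '[[[0,0,0.001],[0,0,0]],[[0,0,0.002],[0,0,0]],[[0,0,0.003],[0,0,0]],[[0,0,0.003],[0,0,0]]]'
```

```text
time_s: 25.85
position: [0.6179, -0.1969, 0.0901]
tool_rot: [[0.094, 0.996, 0.0], [0.996, -0.094, -0.0], [-0.0, 0.001, -1.0]]
ft_force: [-2.2, -0.5, 3.7]
grip_width: 0.0173
gripper_force: 40.2
```

```bash
python3 -m handwheel '[[[0,0,0],[0,0,0]],[[0,0,0],[0,0,0]],[[0,0,0],[0,0,0]],[[0,0,-0.02],[0,0,0]],[[0,0,-0.07],[0,0,0]],[[0,0,-0.14],[0,0,0]],[[0,0,-0.22],[0,0,0]],[[0,0,-0.26],[0,0,0]],[[0,0,-0.26],[0,0,0]]]' 0.44 && python3 -c "
from h import *
to(.4941,.310,.22,74.6)"
```

```text
time_s: 26.75
position: [0.6188, -0.1972, 0.2238]
tool_rot: [[0.094, 0.996, 0.007], [0.996, -0.094, -0.003], [-0.003, 0.007, -1.0]]
ft_force: [-0.1, 0.0, -0.2]
grip_width: 0.0374
gripper_force: 0.0
to [0.9864, -0.3439, 0.0026] [0.0022, 0.0007, 0.0555] rows>=10.4
```

```bash
python3 -m handwheel '[[[0.07,-0.025,0],[0,0,0.01]],[[0.16,-0.056,0],[0,0,0.02]],[[0.255,-0.089,0],[0,0,0.04]],[[0.35,-0.122,0],[0,0,0.0555]],[[0.445,-0.155,0],[0,0,0.0555]],[[0.54,-0.188,0],[0,0,0.0555]],[[0.635,-0.221,0],[0,0,0.0555]],[[0.73,-0.254,0],[0,0,0.0555]],[[0.825,-0.288,0],[0,0,0.0555]],[[0.91,-0.317,0],[0,0,0.0555]]]' && python3 -m handwheel '[[[0.05,-0.009,0],[0,0,0]],[[0.06,-0.014,0],[0,0,0]],[[0.06,-0.014,0],[0,0,0]],[[0.06,-0.014,0],[0,0,0]],[[0.06,-0.014,0],[0,0,0]]]' && python3 - <<'E'
from h import *
p,W=cloud("wrist")
m=reg(W,.36,.6,.22,.42,.065,.12).astype(np.uint8)
k,l,s,c=cv2.connectedComponentsWithStats(m)
for i in range(1,k):
    if s[i,4]>5: print("pic",rect(W,l==i),np.median(W[l==i][:,2]).round(4))
to(.4941,.310,.070,74.6)
E
```

```text
time_s: 27.75
position: [0.5017, 0.2731, 0.2189]
tool_rot: [[0.265, 0.964, -0.001], [0.964, -0.265, -0.0], [-0.001, -0.001, -1.0]]
ft_force: [0.9, -0.7, 1.3]
grip_width: 0.0377
gripper_force: 0.0
time_s: 28.25
position: [0.5046, 0.3007, 0.2194]
tool_rot: [[0.267, 0.964, -0.0], [0.964, -0.267, -0.0], [-0.0, -0.0, -1.0]]
ft_force: [-0.6, -0.7, 0.1]
grip_width: 0.0377
gripper_force: 0.0
pic (array([446.1, 323.9]), array([60.6, 19.5]), 80.5, 2785) 0.0952
pic (array([494. , 310.3]), array([60.5, 18.6]), 74.7, 1923) 0.0815
pic (array([394.9, 331. ]), array([60.3, 19.6]), 75.9, 2419) 0.0811
to [0.0123, -0.0251, 0.2991] [-0.0001, 0.0001, -0.0006] rows>=3.0
```

```bash
python3 -m handwheel '[[[0.0123,-0.025,0],[0,0,0]],[[0.0123,-0.025,0.03],[0,0,0]],[[0.0123,-0.025,0.09],[0,0,0]],[[0.0123,-0.025,0.15],[0,0,0]],[[0.0123,-0.025,0.21],[0,0,0]],[[0.0123,-0.025,0.26],[0,0,0]],[[0.0123,-0.025,0.29],[0,0,0]],[[0.0123,-0.025,0.3],[0,0,0]],[[0.0123,-0.025,0.3],[0,0,0]],[[0.0123,-0.025,0.3],[0,0,0]]]' 0.44 && python3 -m handwheel '[[[0,0,0],[0,0,0]],[[0,0,0],[0,0,0]],[[0,0,0],[0,0,0]],[[0,0,0],[0,0,0]],[[0,0,0],[0,0,0]],[[0,0,0],[0,0,0]]]' 0 40 && python3 -m handwheel '[[[0,0,-0.02],[0,0,0]],[[0,0,-0.07],[0,0,0]],[[0,0,-0.14],[0,0,0]],[[0,0,-0.2],[0,0,0]],[[0,0,-0.26],[0,0,0]],[[0,0,-0.26],[0,0,0]],[[0,0,-0.26],[0,0,0]]]' && python3 -c "
from h import *
x,y=L(0,-.08);print(x,y);to(x,y,.2,84.6)"
```

```text
time_s: 29.3
position: [0.4945, 0.3113, 0.0718]
tool_rot: [[0.266, 0.964, 0.004], [0.964, -0.266, 0.001], [0.002, 0.003, -1.0]]
ft_force: [0.7, -3.6, 14.1]
grip_width: 0.0373
gripper_force: 6.2
time_s: 29.9
position: [0.4951, 0.3118, 0.0723]
tool_rot: [[0.266, 0.964, 0.006], [0.964, -0.266, 0.002], [0.003, 0.005, -1.0]]
ft_force: [0.5, -1.2, 16.0]
grip_width: 0.0174
gripper_force: 48.3
time_s: 30.6
position: [0.4933, 0.3113, 0.1998]
tool_rot: [[0.266, 0.964, 0.0], [0.964, -0.266, 0.0], [0.0, 0.0, -1.0]]
ft_force: [0.2, 0.2, -0.6]
grip_width: 0.0171
gripper_force: 42.5
0.6259018344732836 -0.1106383568428469
to [-0.743, 0.4798, -0.0005] [0.0001, -0.0001, -0.0556] rows>=8.8
```

```bash
python3 -m handwheel '[[[-0.05,0.032,0],[0,0,-0.01]],[[-0.13,0.084,0],[0,0,-0.02]],[[-0.21,0.136,0],[0,0,-0.03]],[[-0.29,0.187,0],[0,0,-0.04]],[[-0.37,0.239,0],[0,0,-0.05]],[[-0.45,0.291,0],[0,0,-0.056]],[[-0.53,0.342,0],[0,0,-0.056]],[[-0.61,0.394,0],[0,0,-0.056]],[[-0.69,0.446,0],[0,0,-0.056]],[[-0.743,0.48,0],[0,0,-0.056]]]' && python3 -m handwheel '[[[0,0,0],[0,0,0]],[[0,0,0],[0,0,0]],[[0,0,0],[0,0,0]]]' && python3 - <<'E'
from h import *
p,W=cloud("side");p,W=cloud("top","pics/t2.png")
m=reg(W,.36,.6,.22,.42,.065,.12).astype(np.uint8)
k,l,s,c=cv2.connectedComponentsWithStats(m)
for i in range(1,k):
    if s[i,4]>5: print("pic",rect(W,l==i),np.median(W[l==i][:,2]).round(4))
to(*L(0,-.08),.078,84.6)
E
```

```text
time_s: 31.6
position: [0.6264, -0.1136, 0.1976]
tool_rot: [[0.095, 0.995, -0.003], [0.995, -0.095, 0.001], [0.001, -0.003, -1.0]]
ft_force: [0.4, 0.8, -0.6]
grip_width: 0.0172
gripper_force: 42.5
time_s: 31.9
position: [0.626, -0.1095, 0.1988]
tool_rot: [[0.092, 0.996, -0.002], [0.996, -0.092, 0.001], [0.001, -0.002, -1.0]]
ft_force: [0.1, 0.2, -0.7]
grip_width: 0.0173
gripper_force: 42.6
pic (array([450.2, 323.5]), array([61.9, 18.5]), 80.9, 234) 0.0956
pic (array([394.2, 330.6]), array([60.9, 19.5]), 75.7, 242) 0.0811
to [-0.0027, -0.0002, 0.2428] [-0.0002, -0.0001, 0.0009] rows>=2.4
```

```bash
python3 -m handwheel '[[[-0.003,0,0.03],[0,0,0.001]],[[-0.003,0,0.08],[0,0,0.001]],[[-0.003,0,0.13],[0,0,0.001]],[[-0.003,0,0.16],[0,0,0.001]],[[-0.003,0,0.18],[0,0,0.001]],[[-0.003,0,0.195],[0,0,0.001]],[[-0.003,0,0.21],[0,0,0.001]],[[-0.003,0,0.222],[0,0,0.001]],[[-0.003,0,0.23],[0,0,0.001]],[[-0.003,0,0.234],[0,0,0.001]]]' && python3 -m handwheel '[[[0,0,0.002],[0,0,0]],[[0,0,0.004],[0,0,0]],[[0,0,0.006],[0,0,0]],[[0,0,0.006],[0,0,0]],[[0,0,0.006],[0,0,0]]]'
```

```text
time_s: 33.0
position: [0.6264, -0.1123, 0.0824]
tool_rot: [[0.096, 0.995, 0.0], [0.995, -0.096, 0.0], [0.0, 0.0, -1.0]]
ft_force: [0.4, 0.1, -0.6]
grip_width: 0.0174
gripper_force: 42.6
time_s: 33.5
position: [0.6264, -0.1123, 0.0796]
tool_rot: [[0.096, 0.995, 0.0], [0.995, -0.096, -0.0], [-0.0, 0.0, -1.0]]
ft_force: [-0.2, 0.1, -0.6]
grip_width: 0.0173
gripper_force: 42.6
```

```bash
python3 -m handwheel '[[[0,0,0.001],[0,0,0]],[[0,0,0.002],[0,0,0]],[[0,0,0.003],[0,0,0]],[[0,0,0.003],[0,0,0]]]';  python3 -m handwheel '[[[0,0,0.001],[0,0,0]],[[0,0,0.002],[0,0,0]],[[0,0,0.002],[0,0,0]]]'
```

```text
time_s: 33.9
position: [0.6264, -0.1123, 0.0784]
tool_rot: [[0.096, 0.995, 0.0], [0.995, -0.096, -0.0], [-0.0, 0.0, -1.0]]
ft_force: [-1.1, -1.1, 3.6]
grip_width: 0.0173
gripper_force: 43.1
time_s: 34.2
position: [0.6264, -0.1124, 0.0783]
tool_rot: [[0.096, 0.995, 0.001], [0.995, -0.096, -0.001], [-0.001, 0.001, -1.0]]
ft_force: [-3.6, 0.4, 10.6]
grip_width: 0.0176
gripper_force: 44.2
```

Seated at the floor: 0.0783 is 0.012 plus the grip height. Release, then on to block 2.

```bash
python3 -m handwheel '[[[0,0,0],[0,0,0]],[[0,0,0],[0,0,0]],[[0,0,0],[0,0,0]],[[0,0,-0.02],[0,0,0]],[[0,0,-0.07],[0,0,0]],[[0,0,-0.14],[0,0,0]],[[0,0,-0.22],[0,0,0]],[[0,0,-0.28],[0,0,0]],[[0,0,-0.28],[0,0,0]]]' 0.44 && python3 -c "
from h import *
to(.455,.3,.22,79)"
```

```text
time_s: 35.1
position: [0.6277, -0.1127, 0.2226]
tool_rot: [[0.096, 0.995, 0.009], [0.995, -0.096, -0.003], [-0.002, 0.009, -1.0]]
ft_force: [-0.5, 0.4, 0.1]
grip_width: 0.0375
gripper_force: 0.0
to [0.7884, -0.4229, -0.0006] [0.0029, 0.0006, 0.0305] rows>=8.9
```

```bash
python3 -m handwheel '[[[0.06,-0.032,0],[0,0,0.01]],[[0.145,-0.078,0],[0,0,0.02]],[[0.23,-0.123,0],[0,0,0.03]],[[0.32,-0.172,0],[0,0,0.03]],[[0.41,-0.22,0],[0,0,0.03]],[[0.5,-0.268,0],[0,0,0.03]],[[0.59,-0.316,0],[0,0,0.03]],[[0.68,-0.365,0],[0,0,0.03]],[[0.75,-0.402,0],[0,0,0.03]],[[0.788,-0.423,0],[0,0,0.03]]]' && python3 -m handwheel '[[[0,0,0],[0,0,0]],[[0,0,0],[0,0,0]],[[0,0,0],[0,0,0]]]' && python3 - <<'E'
from h import *
p,W=cloud("wrist")
m=reg(W,.36,.6,.22,.42,.065,.12).astype(np.uint8)
k,l,s,c=cv2.connectedComponentsWithStats(m)
for i in range(1,k):
    if s[i,4]>5:
        P=W[l==i];h=np.median(P[P[:,2]>np.percentile(P[:,2],60)][:,2]);mm=(l==i)&(W[...,2]>h-.006)
        print("pic",rect(W,mm),h.round(4))
to(.45,.3237,.084,80.6)
E
```

```text
time_s: 36.1
position: [0.4516, 0.303, 0.2168]
tool_rot: [[0.186, 0.982, -0.001], [0.982, -0.186, 0.0], [0.0, -0.001, -1.0]]
ft_force: [0.6, 0.2, -0.4]
grip_width: 0.0376
gripper_force: 0.0
time_s: 36.4
position: [0.4541, 0.2993, 0.2168]
tool_rot: [[0.191, 0.982, -0.0], [0.982, -0.191, -0.0], [-0.0, -0.0, -1.0]]
ft_force: [-0.0, -0.5, 0.3]
grip_width: 0.0376
gripper_force: 0.0
pic (array([446.1, 323.9]), array([60.2, 18.5]), 80.8, 2159) 0.0961
pic (array([394.9, 330.9]), array([60.3, 19. ]), 75.3, 2068) 0.082
to [0.0466, -0.0176, 0.2658] [-0.0001, 0.0001, -0.0089] rows>=2.7
```

```bash
python3 -c "
from h import *
to(.4475,.3237,.084,80.5)"
```

```text
to [0.0456, -0.0225, 0.2658] [-0.0001, 0.0001, -0.0084] rows>=2.7
```

```bash
python3 -m handwheel '[[[0.0456,-0.0225,0],[0,0,-0.0084]],[[0.0456,-0.0225,0.03],[0,0,-0.0084]],[[0.0456,-0.0225,0.09],[0,0,-0.0084]],[[0.0456,-0.0225,0.15],[0,0,-0.0084]],[[0.0456,-0.0225,0.2],[0,0,-0.0084]],[[0.0456,-0.0225,0.24],[0,0,-0.0084]],[[0.0456,-0.0225,0.26],[0,0,-0.0084]],[[0.0456,-0.0225,0.265],[0,0,-0.0084]],[[0.0456,-0.0225,0.265],[0,0,-0.0084]]]' 0.44 && python3 -m handwheel '[[[0,0,0],[0,0,0]],[[0,0,0],[0,0,0]],[[0,0,0],[0,0,0]],[[0,0,0],[0,0,0]],[[0,0,0],[0,0,0]],[[0,0,0],[0,0,0]]]' 0 40 && python3 -m handwheel '[[[0,0,-0.02],[0,0,0]],[[0,0,-0.07],[0,0,0]],[[0,0,-0.14],[0,0,0]],[[0,0,-0.2],[0,0,0]],[[0,0,-0.26],[0,0,0]],[[0,0,-0.26],[0,0,0]],[[0,0,-0.26],[0,0,0]]]' && python3 -c "
from h import *
x,y=L(0,.005);print(x,y);to(x,y,.21,84.6)"
```

```text
time_s: 37.35
position: [0.4475, 0.3245, 0.085]
tool_rot: [[0.164, 0.986, 0.001], [0.986, -0.164, 0.0], [0.0, 0.001, -1.0]]
ft_force: [1.4, 0.7, 0.0]
grip_width: 0.0374
gripper_force: 0.0
time_s: 37.95
position: [0.4474, 0.3249, 0.0854]
tool_rot: [[0.163, 0.987, 0.002], [0.987, -0.163, 0.001], [0.001, 0.002, -1.0]]
ft_force: [-0.3, -1.0, 5.9]
grip_width: 0.0169
gripper_force: 44.4
time_s: 38.65
position: [0.4467, 0.3247, 0.215]
tool_rot: [[0.163, 0.987, 0.001], [0.987, -0.163, 0.0], [0.0, 0.001, -1.0]]
ft_force: [0.2, 0.6, -0.3]
grip_width: 0.0172
gripper_force: 43.4
0.6339748853454197 -0.026022602697322067
to [-0.631, 0.4839, 0.0099] [0.0002, -0.0001, -0.0222] rows>=8.0
```

```bash
python3 -m handwheel '[[[-0.05,0.038,0],[0,0,-0.01]],[[-0.12,0.092,0],[0,0,-0.022]],[[-0.19,0.146,0],[0,0,-0.022]],[[-0.26,0.199,0],[0,0,-0.022]],[[-0.33,0.253,0],[0,0,-0.022]],[[-0.4,0.307,0],[0,0,-0.022]],[[-0.47,0.36,0],[0,0,-0.022]],[[-0.54,0.414,0],[0,0,-0.022]],[[-0.6,0.46,0],[0,0,-0.022]],[[-0.631,0.484,0],[0,0,-0.022]]]' && python3 -m handwheel '[[[0,0,0],[0,0,0]],[[0,0,0],[0,0,0]],[[0,0,0],[0,0,0]]]' && python3 - <<'E'
from h import *
to(*L(0,.005),.0912,84.6)
p,W=cloud("wrist","pics/w_ins3.png")
E
```

```text
time_s: 39.65
position: [0.6347, -0.029, 0.2125]
tool_rot: [[0.097, 0.995, -0.003], [0.995, -0.097, 0.0], [0.0, -0.003, -1.0]]
ft_force: [0.0, -0.2, -1.1]
grip_width: 0.0172
gripper_force: 43.4
time_s: 39.95
position: [0.6336, -0.0249, 0.2141]
tool_rot: [[0.094, 0.996, -0.001], [0.996, -0.094, 0.001], [0.0, -0.001, -1.0]]
ft_force: [-0.7, -0.1, -1.8]
grip_width: 0.0172
gripper_force: 43.4
to [-0.0022, 0.0013, 0.2457] [-0.0004, -0.0001, 0.0001] rows>=2.5
```

View pics/w_ins3.png

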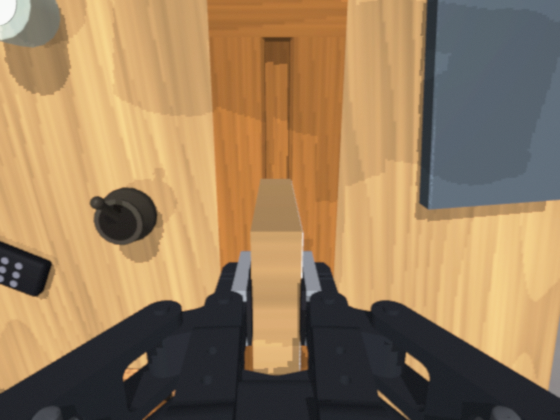

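The block is aligned with the groove (277,270). The mortar at (125,215) seems to have its pestle turned towards -x, so I'll measure that later. Insert.

```bash
python3 -m handwheel '[[[-0.002,0.001,0.03],[0,0,0]],[[-0.002,0.001,0.08],[0,0,0]],[[-0.002,0.001,0.13],[0,0,0]],[[-0.002,0.001,0.16],[0,0,0]],[[-0.002,0.001,0.18],[0,0,0]],[[-0.002,0.001,0.195],[0,0,0]],[[-0.002,0.001,0.21],[0,0,0]],[[-0.002,0.001,0.222],[0,0,0]],[[-0.002,0.001,0.232],[0,0,0]],[[-0.002,0.001,0.238],[0,0,0]]]' && python3 -m handwheel '[[[0,0,0.002],[0,0,0]],[[0,0,0.004],[0,0,0]],[[0,0,0.005],[0,0,0]],[[0,0,0.005],[0,0,0]],[[0,0,0.005],[0,0,0]]]'
```

```text
time_s: 41.0
position: [0.6346, -0.0271, 0.0953]
tool_rot: [[0.095, 0.995, 0.0], [0.995, -0.095, 0.0], [0.0, 0.0, -1.0]]
ft_force: [-0.0, 0.4, -0.5]
grip_width: 0.0177
gripper_force: 43.4
time_s: 41.5
position: [0.6347, -0.0271, 0.0932]
tool_rot: [[0.095, 0.995, 0.0], [0.995, -0.095, -0.0], [-0.0, 0.0, -1.0]]
ft_force: [1.1, 0.4, -0.8]
grip_width: 0.0173
gripper_force: 43.4
```

```bash
python3 -m handwheel '[[[0,0,0.001],[0,0,0]],[[0,0,0.002],[0,0,0]],[[0,0,0.003],[0,0,0]],[[0,0,0.003],[0,0,0]]]';  python3 -m handwheel '[[[0,0,0.001],[0,0,0]],[[0,0,0.002],[0,0,0]],[[0,0,0.002],[0,0,0]]]'
```

```text
time_s: 41.9
position: [0.6346, -0.0271, 0.0915]
tool_rot: [[0.095, 0.995, 0.0], [0.995, -0.095, -0.0], [-0.0, 0.0, -1.0]]
ft_force: [-0.3, -0.1, -0.2]
grip_width: 0.0175
gripper_force: 43.5
time_s: 42.2
position: [0.6346, -0.0271, 0.0915]
tool_rot: [[0.095, 0.996, 0.001], [0.996, -0.095, -0.0], [-0.0, 0.001, -1.0]]
ft_force: [-2.7, -0.5, 7.2]
grip_width: 0.0174
gripper_force: 44.6
```

```bash
python3 -m handwheel '[[[0,0,0],[0,0,0]],[[0,0,0],[0,0,0]],[[0,0,0],[0,0,0]],[[0,0,-0.02],[0,0,0]],[[0,0,-0.07],[0,0,0]],[[0,0,-0.14],[0,0,0]],[[0,0,-0.22],[0,0,0]],[[0,0,-0.26],[0,0,0]],[[0,0,-0.26],[0,0,0]],[[0,0,-0.26],[0,0,0]]]' 0.44 && python3 - <<'E'
from h import *
p,W=cloud("wrist");
for a,b in((.035,.05),(.052,.066),(.062,.09)):
    m=reg(W,.38,.56,-.15,.08,a,b);print(a,m.sum(),rect(W,m)[:2] if m.sum()>4 else "")
to(.395,.331,.22,75.5)
E
```

```text
time_s: 43.2
position: [0.6344, -0.027, 0.2205]
tool_rot: [[0.095, 0.995, -0.0], [0.995, -0.095, 0.0], [-0.0, -0.0, -1.0]]
ft_force: [-0.7, -0.0, -0.3]
grip_width: 0.0376
gripper_force: 0.0
0.035 1634 (array([490.1, -41.5]), array([43.5, 42.1]))
0.052 106 (array([490.8, -21.7]), array([20.2,  6. ]))
0.062 173 (array([490.2, -16.8]), array([10. , 12.7]))
to [0.6674, -0.544, 0.0003] [-0.0006, -0.0, 0.0503] rows>=8.6
```

```bash
python3 -m handwheel '[[[0.05,-0.041,0],[0,0,0.01]],[[0.12,-0.098,0],[0,0,0.02]],[[0.19,-0.155,0],[0,0,0.03]],[[0.26,-0.212,0],[0,0,0.04]],[[0.335,-0.273,0],[0,0,0.05]],[[0.41,-0.334,0],[0,0,0.05]],[[0.485,-0.395,0],[0,0,0.05]],[[0.56,-0.456,0],[0,0,0.05]],[[0.63,-0.514,0],[0,0,0.05]],[[0.667,-0.544,0],[0,0,0.05]]]' && python3 -m handwheel '[[[0,0,0],[0,0,0]],[[0,0,0],[0,0,0]],[[0,0,0],[0,0,0]]]' && python3 - <<'E'
from h import *
p,W=cloud("wrist")
m=reg(W,.36,.6,.22,.42,.065,.12).astype(np.uint8)
k,l,s,c=cv2.connectedComponentsWithStats(m)
for i in range(1,k):
    if s[i,4]>5:
        P=W[l==i];h=np.median(P[P[:,2]>np.percentile(P[:,2],60)][:,2]);mm=(l==i)&(W[...,2]>h-.006)
        print("pic",rect(W,mm),h.round(4))
to(.395,.331,.0705,75.5)
E
```

```text
time_s: 44.25
position: [0.3927, 0.3327, 0.2194]
tool_rot: [[0.247, 0.969, -0.003], [0.969, -0.247, -0.001], [-0.001, -0.002, -1.0]]
ft_force: [0.9, -0.8, 0.5]
grip_width: 0.0376
gripper_force: 0.0
time_s: 44.55
position: [0.3959, 0.3299, 0.2199]
tool_rot: [[0.25, 0.968, -0.001], [0.968, -0.25, -0.001], [-0.001, -0.001, -1.0]]
ft_force: [0.4, 0.8, 0.3]
grip_width: 0.0378
gripper_force: 0.0
pic (array([394.8, 330.9]), array([60.4, 18.5]), 75.1, 1795) 0.0822
to [0.002, -0.0024, 0.2992] [-0.0002, 0.0002, -0.0002] rows>=3.0
```

```bash
python3 -m handwheel '[[[0.002,-0.0024,0.03],[0,0,0]],[[0.002,-0.0024,0.09],[0,0,0]],[[0.002,-0.0024,0.15],[0,0,0]],[[0.002,-0.0024,0.21],[0,0,0]],[[0.002,-0.0024,0.26],[0,0,0]],[[0.002,-0.0024,0.285],[0,0,0]],[[0.002,-0.0024,0.295],[0,0,0]],[[0.002,-0.0024,0.296],[0,0,0]],[[0.002,-0.0024,0.296],[0,0,0]]]' 0.44 && python3 -m handwheel '[[[0,0,0],[0,0,0]],[[0,0,0],[0,0,0]],[[0,0,0],[0,0,0]],[[0,0,0],[0,0,0]],[[0,0,0],[0,0,0]],[[0,0,0],[0,0,0]]]' 0 40 && python3 -m handwheel '[[[0,0,-0.02],[0,0,0]],[[0,0,-0.07],[0,0,0]],[[0,0,-0.14],[0,0,0]],[[0,0,-0.2],[0,0,0]],[[0,0,-0.26],[0,0,0]],[[0,0,-0.26],[0,0,0]],[[0,0,-0.26],[0,0,0]]]' && python3 -c "
from h import *
x,y=L(0,.09);print(x,y);to(x,y,.2,84.6)"
```

```text
time_s: 45.5
position: [0.3951, 0.3318, 0.0731]
tool_rot: [[0.25, 0.968, 0.001], [0.968, -0.25, 0.0], [0.001, 0.001, -1.0]]
ft_force: [-0.7, -0.4, -0.5]
grip_width: 0.0377
gripper_force: 0.0
time_s: 46.1
position: [0.3949, 0.3322, 0.0734]
tool_rot: [[0.249, 0.968, 0.002], [0.968, -0.249, 0.001], [0.001, 0.001, -1.0]]
ft_force: [-0.4, -0.8, 6.5]
grip_width: 0.0176
gripper_force: 40.2
time_s: 46.8
position: [0.3943, 0.3319, 0.203]
tool_rot: [[0.249, 0.968, 0.001], [0.968, -0.249, 0.0], [0.001, 0.001, -1.0]]
ft_force: [-0.2, 0.4, -1.1]
grip_width: 0.0175
gripper_force: 39.3
0.6420479362175558 0.05859315144820276
to [-0.4059, 0.6161, 0.0062] [0.0002, -0.0002, -0.0502] rows>=7.4
```

```bash
python3 -m handwheel '[[[-0.03,0.045,0],[0,0,-0.01]],[[-0.07,0.107,0],[0,0,-0.02]],[[-0.12,0.182,0],[0,0,-0.03]],[[-0.17,0.258,0],[0,0,-0.04]],[[-0.22,0.334,0],[0,0,-0.05]],[[-0.27,0.41,0],[0,0,-0.05]],[[-0.32,0.486,0],[0,0,-0.05]],[[-0.365,0.554,0],[0,0,-0.05]],[[-0.395,0.6,0],[0,0,-0.05]],[[-0.406,0.616,0],[0,0,-0.05]]]' && python3 -m handwheel '[[[0,0,0],[0,0,0]],[[0,0,0],[0,0,0]],[[0,0,0],[0,0,0]]]' && python3 - <<'E'
from h import *
to(*L(0,.09),.0794,84.6)
E
```

```text
time_s: 47.8
position: [0.643, 0.0563, 0.2004]
tool_rot: [[0.097, 0.995, -0.003], [0.995, -0.097, 0.0], [-0.0, -0.003, -1.0]]
ft_force: [-0.5, 0.2, -0.8]
grip_width: 0.0173
gripper_force: 39.3
time_s: 48.1
position: [0.6413, 0.0599, 0.2026]
tool_rot: [[0.093, 0.996, -0.001], [0.996, -0.093, 0.0], [0.0, -0.001, -1.0]]
ft_force: [-0.8, -0.0, -0.9]
grip_width: 0.0173
gripper_force: 39.3
to [-0.0025, 0.0018, 0.2464] [-0.0002, -0.0001, 0.0003] rows>=2.5
```

```bash
python3 -m handwheel '[[[-0.0025,0.001,0.03],[0,0,0]],[[-0.0025,0.001,0.08],[0,0,0]],[[-0.0025,0.001,0.13],[0,0,0]],[[-0.0025,0.001,0.16],[0,0,0]],[[-0.0025,0.001,0.18],[0,0,0]],[[-0.0025,0.001,0.195],[0,0,0]],[[-0.0025,0.001,0.21],[0,0,0]],[[-0.0025,0.001,0.222],[0,0,0]],[[-0.0025,0.001,0.232],[0,0,0]],[[-0.0025,0.001,0.24],[0,0,0]]]' && python3 -m handwheel '[[[0,0,0.002],[0,0,0]],[[0,0,0.004],[0,0,0]],[[0,0,0.006],[0,0,0]],[[0,0,0.006],[0,0,0]],[[0,0,0.006],[0,0,0]]]'
```

```text
time_s: 49.1
position: [0.6426, 0.0573, 0.0824]
tool_rot: [[0.095, 0.995, 0.0], [0.995, -0.095, -0.0], [-0.0, 0.0, -1.0]]
ft_force: [0.4, 0.3, -0.6]
grip_width: 0.0169
gripper_force: 39.3
time_s: 49.6
position: [0.6426, 0.0573, 0.0797]
tool_rot: [[0.095, 0.995, 0.0], [0.995, -0.095, -0.0], [0.0, 0.0, -1.0]]
ft_force: [-0.0, 0.2, -0.2]
grip_width: 0.0175
gripper_force: 39.3
```

```bash
python3 -m handwheel '[[[0,0,0.001],[0,0,0]],[[0,0,0.002],[0,0,0]],[[0,0,0.003],[0,0,0]],[[0,0,0.003],[0,0,0]]]'
```

```text
time_s: 50.0
position: [0.6427, 0.0572, 0.0794]
tool_rot: [[0.095, 0.996, 0.001], [0.996, -0.095, -0.0], [-0.0, 0.001, -1.0]]
ft_force: [-2.8, -0.6, 8.2]
grip_width: 0.0173
gripper_force: 40.6
```

Seated. Release, rise, and go over the mortar.

```bash
python3 -m handwheel '[[[0,0,0],[0,0,0]],[[0,0,0],[0,0,0]],[[0,0,0],[0,0,0]],[[0,0,-0.02],[0,0,0]],[[0,0,-0.07],[0,0,0]],[[0,0,-0.14],[0,0,0]],[[0,0,-0.22],[0,0,0]],[[0,0,-0.28],[0,0,0]],[[0,0,-0.28],[0,0,0]],[[0,0,-0.28],[0,0,0]]]' 0.44 && python3 - <<'E'
from h import *
to(.49,-.05,.22,90)
E
```

```text
time_s: 51.0
position: [0.6425, 0.0573, 0.2186]
tool_rot: [[0.095, 0.995, 0.001], [0.995, -0.095, -0.0], [-0.0, 0.001, -1.0]]
ft_force: [-0.7, -0.3, -0.2]
grip_width: 0.0376
gripper_force: 0.0
to [-0.2426, -0.2832, -0.0031] [0.0003, 0.0, -0.0302] rows>=3.7
```

```bash
python3 -m handwheel '[[[-0.04,-0.047,0],[0,0,-0.01]],[[-0.09,-0.105,0],[0,0,-0.02]],[[-0.14,-0.163,0],[0,0,-0.03]],[[-0.19,-0.222,0],[0,0,-0.03]],[[-0.23,-0.268,0],[0,0,-0.03]],[[-0.243,-0.283,0],[0,0,-0.03]],[[-0.243,-0.283,0],[0,0,-0.03]],[[-0.243,-0.283,0],[0,0,-0.03]],[[-0.243,-0.283,0],[0,0,-0.03]]]' 1 && python3 - <<'E'
from h import *
p,W=cloud("wrist","pics/w_m2.png")
for a,b in((.035,.05),(.052,.066),(.062,.09)):
    m=reg(W,.38,.55,-.15,.08,a,b);print(a,m.sum(),rect(W,m)[:2] if m.sum()>4 else "")
to(.4905,-.0405,.0355,91)
E
```

```text
time_s: 51.9
position: [0.491, -0.0497, 0.2177]
tool_rot: [[-0.0, 1.0, -0.0], [1.0, 0.0, 0.0], [0.0, -0.0, -1.0]]
ft_force: [-0.2, -0.2, 0.0]
grip_width: 0.0853
gripper_force: 0.0
0.035 1738 (array([490.2, -41.8]), array([41.9, 41.9]))
0.052 84 (array([489.5, -27.4]), array([ 6.5, 11.7]))
0.062 170 (array([489.1, -17.5]), array([10.2, 13. ]))
to [0.0183, -0.0006, 0.3643] [-0.0001, -0.0001, -0.0054] rows>=3.6
```

```bash
python3 -m handwheel '[[[0.017,-0.001,0.05],[0,0,-0.008]],[[0.017,-0.001,0.12],[0,0,-0.008]],[[0.017,-0.001,0.2],[0,0,-0.008]],[[0.017,-0.001,0.27],[0,0,-0.008]],[[0.017,-0.001,0.32],[0,0,-0.008]],[[0.017,-0.001,0.35],[0,0,-0.008]],[[0.017,-0.001,0.363],[0,0,-0.008]],[[0.017,-0.001,0.363],[0,0,-0.008]],[[0.017,-0.001,0.363],[0,0,-0.008]]]' 1 && python3 -m handwheel '[[[0,0,0],[0,0,0]],[[0,0,0],[0,0,0]],[[0,0,0],[0,0,0]],[[0,0,0],[0,0,0]],[[0,0,0],[0,0,0]],[[0,0,0],[0,0,0]],[[0,0,0],[0,0,0]]]' 0 40 && python3 -m handwheel '[[[0,0,-0.03],[0,0,0]],[[0,0,-0.09],[0,0,0]],[[0,0,-0.17],[0,0,0]],[[0,0,-0.25],[0,0,0]],[[0,0,-0.32],[0,0,0]],[[0,0,-0.32],[0,0,0]],[[0,0,-0.32],[0,0,0]]]' && python3 -c "
from h import *
x,y=L(0,.17);print(x,y);to(x,y,.195,84.6)"
```

```text
time_s: 52.85
position: [0.4902, -0.0417, 0.0371]
tool_rot: [[-0.025, 1.0, 0.001], [1.0, 0.025, -0.0], [-0.0, 0.001, -1.0]]
ft_force: [0.5, 0.6, 0.3]
grip_width: 0.0856
gripper_force: 0.0
time_s: 53.55
position: [0.49, -0.0418, 0.0375]
tool_rot: [[-0.024, 1.0, 0.001], [1.0, 0.024, -0.0], [-0.001, 0.001, -1.0]]
ft_force: [-2.5, 0.4, 7.6]
grip_width: 0.0499
gripper_force: 40.1
time_s: 54.25
position: [0.4894, -0.0416, 0.1966]
tool_rot: [[-0.024, 1.0, 0.001], [1.0, 0.024, -0.0], [-0.0, 0.001, -1.0]]
ft_force: [-0.4, 0.3, -2.8]
grip_width: 0.0503
gripper_force: 42.7
0.6496461017442722 0.13823150829104966
to [0.3518, 0.3292, 0.0033] [0.0002, 0.0, 0.0378] rows>=4.8
```

```bash
python3 -m handwheel '[[[0.05,0.047,0],[0,0,0.01]],[[0.11,0.103,0],[0,0,0.02]],[[0.17,0.159,0],[0,0,0.03]],[[0.23,0.215,0],[0,0,0.038]],[[0.29,0.271,0],[0,0,0.038]],[[0.335,0.313,0],[0,0,0.038]],[[0.352,0.329,0],[0,0,0.038]],[[0.352,0.329,0],[0,0,0.038]],[[0.352,0.329,0],[0,0,0.038]],[[0.352,0.329,0],[0,0,0.038]]]' && python3 -c "
from h import *
x,y=L(0,.17);to(x,y,.0695,84.6)"
```

```text
time_s: 55.25
position: [0.6492, 0.1374, 0.1959]
tool_rot: [[0.096, 0.995, -0.002], [0.995, -0.096, -0.0], [-0.0, -0.001, -1.0]]
ft_force: [0.1, -0.5, -1.3]
grip_width: 0.0502
gripper_force: 42.6
to [0.0019, 0.0011, 0.2528] [-0.0005, 0.0001, -0.0005] rows>=2.5
```

```bash
python3 -m handwheel '[[[0.002,0.001,0.03],[0,0,0]],[[0.002,0.001,0.08],[0,0,0]],[[0.002,0.001,0.14],[0,0,0]],[[0.002,0.001,0.18],[0,0,0]],[[0.002,0.001,0.21],[0,0,0]],[[0.002,0.001,0.23],[0,0,0]],[[0.002,0.001,0.242],[0,0,0]],[[0.002,0.001,0.248],[0,0,0]],[[0.002,0.001,0.248],[0,0,0]]]' && python3 -m handwheel '[[[0,0,0.001],[0,0,0]],[[0,0,0.002],[0,0,0]],[[0,0,0.003],[0,0,0]],[[0,0,0.003],[0,0,0]]]'
```

```text
time_s: 56.15
position: [0.6505, 0.139, 0.0728]
tool_rot: [[0.095, 0.995, 0.0], [0.995, -0.095, -0.0], [0.0, 0.0, -1.0]]
ft_force: [-0.1, -0.0, -2.4]
grip_width: 0.0505
gripper_force: 42.6
time_s: 56.55
position: [0.6504, 0.1392, 0.0711]
tool_rot: [[0.095, 0.996, 0.0], [0.996, -0.095, 0.0], [0.0, 0.0, -1.0]]
ft_force: [0.1, -0.4, -1.8]
grip_width: 0.0503
gripper_force: 42.7
```

```bash
python3 -m handwheel '[[[0,0,0.001],[0,0,0]],[[0,0,0.002],[0,0,0]],[[0,0,0.002],[0,0,0]],[[0,0,0.002],[0,0,0]]]';python3 -m handwheel '[[[0,0,0.001],[0,0,0]],[[0,0,0.001],[0,0,0]],[[0,0,0.001],[0,0,0]]]'
```

```text
time_s: 56.95
position: [0.6504, 0.1392, 0.07]
tool_rot: [[0.095, 0.995, -0.0], [0.995, -0.095, -0.0], [-0.0, -0.0, -1.0]]
ft_force: [-0.7, 0.4, -2.1]
grip_width: 0.0504
gripper_force: 42.6
time_s: 57.25
position: [0.6505, 0.1392, 0.0697]
tool_rot: [[0.095, 0.995, 0.0], [0.995, -0.095, 0.0], [0.0, 0.0, -1.0]]
ft_force: [-0.0, -0.2, -0.4]
grip_width: 0.05
gripper_force: 42.8
```

```bash
python3 -m handwheel '[[[0,0,0.001],[0,0,0]],[[0,0,0.001],[0,0,0]],[[0,0,0.001],[0,0,0]]]' && python3 -m handwheel '[[[0,0,0],[0,0,0]],[[0,0,0],[0,0,0]],[[0,0,0],[0,0,0]],[[0,0,0],[0,0,0]],[[0,0,-0.05],[0,0,0]],[[0,0,-0.12],[0,0,0]],[[0,0,-0.2],[0,0,0]],[[0,0,-0.3],[0,0,0]],[[0,0,-0.36],[0,0,0]],[[0,0,-0.36],[0,0,0]]]' 1 && python3 -m handwheel '[[[0.08,-0.08,0],[0,0,0]],[[0.14,-0.16,0],[0,0,0]],[[0.14,-0.24,0],[0,0,0]],[[0.14,-0.32,0],[0,0,0]],[[0.14,-0.4,0],[0,0,0]],[[0.14,-0.4,0],[0,0,0]],[[0.14,-0.4,0],[0,0,0]]]' && python3 - <<'E'
from h import *
lx=lambda P:((np.array(P)-[.6335,-.031])@np.array([[np.cos(r),-np.sin(r)],[np.sin(r),np.cos(r)]])).round(4)
r=np.radians(-5.45)
for n in("top","side"):
    p,W=cloud(n,f"pics/fin_{n}.png")
    m=reg(W,.3,.55,-.45,-.15,.032,.05);print(n,"brush",rect(W,m)[:3])
    m=reg(W,.54,.72,-.26,.2,.07,.13).astype(np.uint8)
    k,l,s,c=cv2.connectedComponentsWithStats(m)
    for i in range(1,k):
        if s[i,4]>5: R=rect(W,l==i);print(R[:3],lx(R[0]/1000),np.percentile(W[l==i][:,2],90).round(4))
    print("tea",rect(W,reg(W,.37,.5,.08,.2,.03,.06))[:2],"candle",rect(W,reg(W,.5,.68,-.45,-.3,.1,.2))[0])
E
```

```text
time_s: 57.55
position: [0.6505, 0.1392, 0.0696]
tool_rot: [[0.095, 0.995, 0.001], [0.995, -0.095, 0.0], [0.0, 0.001, -1.0]]
ft_force: [-0.9, 0.5, 5.7]
grip_width: 0.0505
gripper_force: 43.3
time_s: 58.55
position: [0.6516, 0.1393, 0.2544]
tool_rot: [[0.095, 0.995, 0.01], [0.996, -0.095, 0.0], [0.001, 0.009, -1.0]]
ft_force: [0.3, -0.1, 1.1]
grip_width: 0.0854
gripper_force: 0.0
time_s: 59.25
position: [0.4575, 0.2279, 0.2489]
tool_rot: [[0.094, 0.996, 0.0], [0.996, -0.094, -0.0], [-0.0, 0.0, -1.0]]
ft_force: [-0.9, -0.2, 0.1]
grip_width: 0.0857
gripper_force: 0.0
top brush (array([ 453.8, -316.2]), array([124.4,  59.9]), 84.6)
(array([650.5, 141.1]), array([43.4, 40.9]), 46.5) [0.0006 0.1729] 0.0906
(array([641.6,  56.4]), array([59.7, 19.3]), 83.8) [-0.0002  0.0878] 0.0907
(array([633.6, -28.2]), array([58.8, 19.1]), 85.0) [-0.0002  0.0028] 0.1046
(array([ 625.3, -113.5]), array([59.9, 19.3]), 84.1) [-0.0003 -0.0829] 0.091
(array([ 616.8, -197.6]), array([60.7, 19.4]), 85.8) [-0.0008 -0.1674] 0.104
tea (array([435.1, 141.2]), array([55.3, 55.6])) candle [ 611.5 -397.4]
side brush (array([ 454.8, -317.5]), array([125.1,  59.9]), 84.3)
(array([651.9, 140. ]), array([43. , 42.8]), 44.4) [0.0021 0.172 ] 0.0908
(array([639.4,  13.7]), array([150.1,  19.1]), 84.5) [0.0016 0.0451] 0.1016
(array([ 622.8, -156.1]), array([147.5,  19.4]), 84.2) [ 0.0012 -0.1256] 0.1012
tea (array([438.2, 140.4]), array([57.2, 58.1])) candle [ 613.1 -399.8]
```

```bash
ls pics | tail -3
```

```text
w_mat.png
w_mat2.png
w_mort.png
```

View pics/fin_side.png

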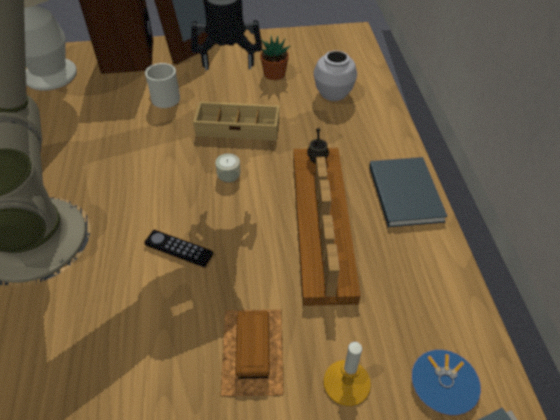

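View pics/fin_top.png

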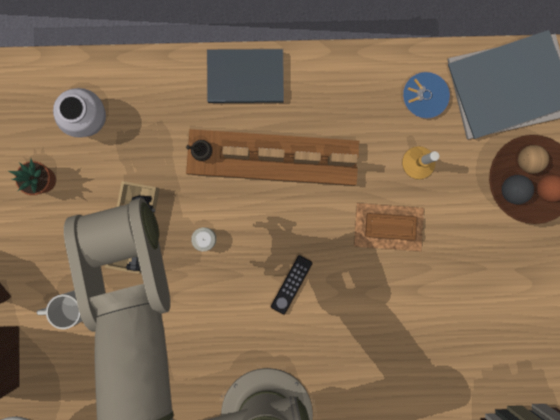

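Final views: four blocks stand in the groove with gaps (top view cols 222-357, row ~155), only plain wood shows on the robot side, and the mortar is centred on the flat end (202,150). The brush lies within the mat (390,227), and the tealight and candlestick haven't moved.

```bash
python3 -c "
from rig import *
print(close_job())"
```

```text
the job is handed in; nothing more can be done
None
```

The job is done and handed in at about 59 s. The groove is dusted and the brush is back on the mat. All four pictures stand fully down in the groove, facing the room with gaps between them. The mortar is on the flat end, and the candlestick and tealight are untouched.

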